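Tighten a flood lamp's lens ring in cross order

ROBOT

A 6-joint arm with a two-finger parallel gripper is mounted at the origin on the work surface. World frame = base frame: x ahead of the robot, y to its left, z up, the work surface at z = 0. Lengths are in m, angles in rad, forces in N, time in s.
With the tool pointing down it reaches from about 0.4 to 0.825 m from the base axis. Payload 7 kg.
Tool frame: the origin (TCP) lies at the very end of the fingers, on their centre line; the grasp point (between the pads) lies 19 mm behind it; z points along the fingers, y is the line along which they close (so a half turn about z gives the same grasp; the last joint's range is limited). The gripper opens to 88 mm and grips with 3 to 60 N. Pads are 19 mm wide; open, the fingers measure 130 mm over their backs; the gripper's body (78 mm by 193 mm) begins 47 mm behind the grasp point.
Start: joints at [1.554, 0.359, 0.012, 0, -1.224, -0.288], TCP at [0.203, 0.644, 0.227] pointing down, gripper open.
Joint ranges: [-3.07, 3.07], [-1.43, 2.12], [-1.02, 1.25], [-3.03, 1.67], [-3.05, -0], [-3.03, 3.03]. Speed limits (rad/s): [2.39, 2.39, 3.01, 3.14, 3.14, 3.14].

INTERFACE

Orientations are given as a unit quaternion [w, x, y, z].
In Python, from plant import env gives the robot as it stands. The module is installed in compiled form; this text tells all that it offers.
- The arm moves only by the tool jog_arm, never from a script. Its argument "rows" is one flat list of numbers, 7 for each row, row after row: the shift along the world's x, y, z in m, then the turn, a rotation vector about the world's x, y, z in rad, then the closure, from 0 (fully open) to 1 (shut). In form: [dx, dy, dz, rx, ry, rz, fingers, dx, dy, dz, rx, ry, rz, fingers, ...]. A call has 1 to 5 rows; each row shifts and turns the commanded pose from where the row before left it; what a row does not reach is not made up. A row lasts 1/10 s, in which the tool goes at most 50 mm and 8.59 degrees, less where a joint would pass 70% of its speed; a pose out of reach is approached as far as the arm can. A call is refused whole if a number of a shift passes 0.05 or a number of a turn 0.15, either way. A call with a gripper value outside its range is refused whole. The fingers move at their own pace and stop on an object; the grip force is fixed at half the most. Time passes only in rows, so rows that do not move let the fingers close. It gives the time, the measured TCP pose, the force, the opening and the grip force at its end, in the units of the state.
- env.observe(): the state, without advancing time (a new reading comes with each control period).
- env.grab_frame(name): name is "scene" or "side" or "wrist"; returns a dict with "image" (480x640x3 uint8, red, green, blue), "intrinsics" (3x3 intrinsics, pixels), "extrinsics" (4x4, takes a point from world to camera coordinates). Camera axes: x right, y down, z forward; pixel columns grow to the right and rows downward; lengths in m; the calibration is good to about 2 mm. A picture is of the moment at which its call begins. There is no depth.
- env.sign_off(): hands the job in; it is judged then, once.
The state is a dict: "time": time; "joints": joint angles; "dq": joint speeds; "tau": joint torques, N m; "tool_pos": TCP position; "eef_rot": TCP orientation; "contact_force": force on the tool from outside, world axes, zero at the start; "wrist_torque": the same for the moment, N m; "opening": finger opening in m; "grasp_force": force on a finger pad.
Only numpy, scipy, OpenCV 4.12 (cv2) and the standard library are available. Lean on these libraries where they do the work, as an engineer would, in place of code of your own. Each camera call takes 0.05 s, during which the arm holds its last target. There are 200 camera calls.

TASK

Finish bolting down the lens ring of the round flood lamp, using only the red-handled square key and turning clockwise: the opposite pair of bolts with the yellow dabs is already half tight, so first bring the other pair to half tight as well (about 40 degrees more each), then go round once more in cross order, both bolts of one opposite pair and then both of the other, until each comes firmly to its stop. Feel for each bolt head and for its stop and never push or wrench hard, because the lens cracks, and leave the other things on the bench alone. At the end stand the key upright in its black holder again and let go of it.

Things in the scene. Friction and masses are not known exactly. Their poses are not given: they have to be found in the camera images.
- lamp: Round grey flood lamp fixed to the bench, 190 mm across; the origin is the centre of its underside, z up. Four bolts stand on a circle of 65 mm radius round its centre. Counter-clockwise from above they are bolt1 (45 degrees from the lamp's x axis), bolt2, bolt3, bolt4; bolt1 is opposite bolt3, bolt2 is opposite bolt4.
- lamp_lens (a point): Centre of the lens, 61 mm above the bench, in a flat ring 60 mm high. Each bolt stands on a round washer 38 mm wide whose top is 63 mm above the bench. The lamp breaks if the key bears on it or on a bolt with more than 75 N in all: a push of that size, or a twist of about 0.45 N m.
- bolt1_top (a point): Centre of the top of bolt1's head, 75 mm above the bench. The head is steel, 20 mm square and 12 mm high (the top 1.5 mm is only 17 mm square), its flats square to this point's x and y axes; z up. A black line on the top points along its x axis. It has a yellow dab: already half tight at the start. Takes about 0.06 N m to turn and stays where it is left; the stop is hard: 0.2 N m felt there is enough.
- bolt2_top (a point): Centre of the top of bolt2's head, 75 mm above the bench. The head is steel, 20 mm square and 12 mm high (the top 1.5 mm is only 17 mm square), its flats square to this point's x and y axes; z up. A black line on the top points along its x axis. No dab: loose at the start. Takes about 0.06 N m to turn and stays where it is left; the stop is hard: 0.2 N m felt there is enough.
- bolt3_top (a point): Centre of the top of bolt3's head, 75 mm above the bench. The head is steel, 20 mm square and 12 mm high (the top 1.5 mm is only 17 mm square), its flats square to this point's x and y axes; z up. A black line on the top points along its x axis. It has a yellow dab: already half tight at the start. Takes about 0.06 N m to turn and stays where it is left; the stop is hard: 0.2 N m felt there is enough.
- bolt4_top (a point): Centre of the top of bolt4's head, 75 mm above the bench. The head is steel, 20 mm square and 12 mm high (the top 1.5 mm is only 17 mm square), its flats square to this point's x and y axes; z up. A black line on the top points along its x axis. No dab: loose at the start. Takes about 0.06 N m to turn and stays where it is left; the stop is hard: 0.2 N m felt there is enough.
- claw1_tip (a point): Middle of the inner edge of the orange claw, 14 mm wide, that bolt1 draws in over the lens: 1 mm towards the lens centre for each rad of clockwise turn (seen from above), too little to judge the tightness by. Level distance from the lens centre: 40 mm loose, about 39.3 mm half tight, 38.6 mm at the bolt's hard stop. At the start the bolt is turned 0.45 to 0.9 rad; its stop is at 1.4 rad.
- claw2_tip (a point): Middle of the inner edge of the orange claw, 14 mm wide, that bolt2 draws in over the lens: 1 mm towards the lens centre for each rad of clockwise turn (seen from above), too little to judge the tightness by. Level distance from the lens centre: 40 mm loose, about 39.3 mm half tight, 38.6 mm at the bolt's hard stop. At the start the bolt is turned 0 to 0.3 rad; its stop is at 1.4 rad.
- claw3_tip (a point): Middle of the inner edge of the orange claw, 14 mm wide, that bolt3 draws in over the lens: 1 mm towards the lens centre for each rad of clockwise turn (seen from above), too little to judge the tightness by. Level distance from the lens centre: 40 mm loose, about 39.3 mm half tight, 38.6 mm at the bolt's hard stop. At the start the bolt is turned 0.45 to 0.9 rad; its stop is at 1.4 rad.
- claw4_tip (a point): Middle of the inner edge of the orange claw, 14 mm wide, that bolt4 draws in over the lens: 1 mm towards the lens centre for each rad of clockwise turn (seen from above), too little to judge the tightness by. Level distance from the lens centre: 40 mm loose, about 39.3 mm half tight, 38.6 mm at the bolt's hard stop. At the start the bolt is turned 0 to 0.3 rad; its stop is at 1.4 rad.
- key_grip (a point): Centre of the square key's red grip, a square bar 26 mm wide and 56 mm long, 78 mm above the key's lower end; z up along the key, x and y square to the flats of grip and socket. The key, 0.2 to 0.3 kg, 108 mm high, stands upright in the holder, socket down. The grip begins 48 mm above the lower end; the steel shank below it is 18 mm thick.
- key_mouth (a point): Centre of the key's lower end, the mouth of the steel socket; same axes as key_grip. The socket is 32.5 mm square outside and 26 mm high, with a square recess 22.5 mm wide and 14 mm deep, open downwards. Fully over a bolt head, its lower end rests on the washer, 12 mm below the top of the head.
- holder: Black square open box fixed to the bench in which the key stands, 60 mm outside, 50 mm inside, 30 mm high with a floor 5 mm thick; the origin is the centre of the underside, axes along its sides.
- psu: Aluminium power supply, 110 x 60 x 35 mm; a bystander, to be left alone. Origin at its underside.
- tape: Yellow roll of tape, 100 mm across, 25 mm high; a bystander, to be left alone. Origin at its underside.
- mug: Blue mug, 80 mm wide, 90 mm high; a bystander, to be left alone. Origin at its underside.
- driver: Screwdriver lying on the bench; a bystander, to be left alone. Origin at its underside.
- bolt_tray: Blue divided tray, 120 x 90 x 30 mm; a bystander, to be left alone. Origin at its underside.
- gasket: Black rubber gasket ring, 120 mm across, 8 mm high; a bystander, to be left alone. Origin at its underside.
Things that resemble listed ones, but are neither listed nor needed, are in the scene too. Several things have the shape of the lamp; the one meant has the colours described above.

How it is judged:
On the way, in this order (a step that is already met when the one before it is completed fails the run):
1. the two bolts without a dab are brought to half tight while no bolt is near tight yet (horizontal distance between claw2_tip and lamp_lens between 0.03888 and 0.0395 m and horizontal distance between claw4_tip and lamp_lens between 0.03888 and 0.0395 m and horizontal distance between each of claw1_tip, claw3_tip and lamp_lens above 0.03888 m), for 0.1 s.
2. the bolts of one opposite pair are tight while both of the other pair are still about half tight (((horizontal distance between each of claw1_tip, claw3_tip and lamp_lens below 0.03866 m and horizontal distance between each of claw2_tip, claw4_tip and lamp_lens above 0.03888 m and horizontal distance between each of claw2_tip, claw4_tip and lamp_lens below 0.0396 m) or (horizontal distance between each of claw2_tip, claw4_tip and lamp_lens below 0.03866 m and horizontal distance between each of claw1_tip, claw3_tip and lamp_lens above 0.03888 m and horizontal distance between each of claw1_tip, claw3_tip and lamp_lens below 0.0396 m))), for 0.1 s.
3. all four bolts are tight (horizontal distance between each of claw1_tip, claw2_tip, claw3_tip, claw4_tip and lamp_lens below 0.03866 m), for 0.1 s.
At the end, for the whole second after the job is handed in: All four bolts within 0.06 rad of their stops (each claw's tip less than 38.66 mm from the lens centre); the key stands upright in its holder (its lower end within 12 mm of the holder's centre along each side and less than 10 mm above the bench, tilted less than 0.15 rad), let go (all of step 3 and x of key_mouth in the frame of holder between -0.012 and 0.012 m and y of key_mouth in the frame of holder between -0.012 and 0.012 m and z of key_mouth in the frame of holder below 0.01 m and angle between key_grip's own z axis and vertical below 0.15 rad and contact force between the fingers and anything else below 0.3 N); the robot touches nothing.
It fails at once if the key presses or twists on the lamp or a bolt with more than 75 N (contact force between key and lamp above 75 N).
It fails at once if the fingers or the arm touch the lamp or its bolts (contact force between any of the fingers, the arm and lamp above 2 N).
It fails at once if a bolt is brought near tight while another is still loose ((horizontal distance between claw1_tip and lamp_lens below 0.0388 m and horizontal distance between claw2_tip and lamp_lens above 0.0396 m) or (horizontal distance between claw1_tip and lamp_lens below 0.0388 m and horizontal distance between claw4_tip and lamp_lens above 0.0396 m) or (horizontal distance between claw2_tip and lamp_lens below 0.0388 m and horizontal distance between claw4_tip and lamp_lens above 0.0396 m) or (horizontal distance between claw3_tip and lamp_lens below 0.0388 m and horizontal distance between claw2_tip and lamp_lens above 0.0396 m) or (horizontal distance between claw3_tip and lamp_lens below 0.0388 m and horizontal distance between claw4_tip and lamp_lens above 0.0396 m) or (horizontal distance between claw4_tip and lamp_lens below 0.0388 m and horizontal distance between claw2_tip and lamp_lens above 0.0396 m)).
It fails at once if the key is dropped or tipped over (angle between key_grip's own z axis and vertical above 0.7 rad).
It fails at once if a bystander is moved by more than 30 mm (distance of any of psu, tape, mug, driver, bolt_tray, gasket from where it was at the start of the episode above 0.03 m).
It also fails if it takes over 72 s, if anything falls off the work surface, if the arm or the gripper's body presses on something with over 40 N, if the wrist force passes 120 N, or if a joint passes its speed limit or range.

## Working session

There is one attempt and no reset: what is moved stays moved. The work goes in short steps, Python scripts to look and compute and a tool call to move; the robot and the scene stay as the last step left them, time stands still between calls to the robot, and variables do not carry over. Pictures are saved under pics/ and viewed, at most 10 in all, crops included, and the job is handed in when it is done.

Besides the shell and the picture viewer there is one more tool, called after "Request:" in YAML: its name, and indented under it one key for each argument. jog_arm: Moves the arm, as the interface text tells. Its arguments: {"type":"object","properties":{"rows":{"type":"array"}},"required":["rows"]}

```bash
mkdir -p pics; python3 - <<'E'
from plant import env
import cv2,numpy as np
s=env.observe();print({k:np.round(v,3).tolist() for k,v in s.items()})
for n in("scene","side","wrist"):
    f=env.grab_frame(n);cv2.imwrite(f"pics/{n}0.png",f["image"][:,:,::-1]);print(n,f["intrinsics"].round(1).tolist(),f["extrinsics"].round(3).tolist())
E
```

```text
{'time': 0.0, 'joints': [1.554, 0.359, 0.011, -0.0, -1.224, -0.288], 'dq': [-0.001, -0.001, -0.0, -0.0, 0.0, -0.001], 'tau': [0.002, -58.272, 29.304, 6.997, 0.007, -0.0], 'tool_pos': [0.202, 0.643, 0.226], 'eef_rot': [0.001, 0.988, -0.152, -0.0], 'contact_force': [0.612, -0.435, 0.27], 'wrist_torque': [-0.037, -0.025, -0.038], 'grasp_force': 0.0, 'opening': 0.088}
scene [[595.3, 0.0, 328.0], [0.0, 595.3, 254.4], [0.0, 0.0, 1.0]] [[-0.648, 0.762, 0.0, 0.346], [0.647, 0.55, -0.528, -0.326], [-0.403, -0.342, -0.849, 1.779], [0.0, 0.0, 0.0, 1.0]]
side [[534.5, 0.0, 322.9], [0.0, 534.5, 237.5], [0.0, 0.0, 1.0]] [[0.783, -0.622, -0.02, -0.402], [-0.45, -0.542, -0.71, 0.304], [0.431, 0.565, -0.704, 1.145], [0.0, 0.0, 0.0, 1.0]]
wrist [[372.4, 0.0, 315.8], [0.0, 372.4, 242.4], [0.0, 0.0, 1.0]] [[-0.3, -0.954, 0.001, 0.675], [-0.918, 0.289, 0.271, -0.033], [-0.259, 0.08, -0.962, 0.391], [0.0, 0.0, 0.0, 1.0]]
```

View pics/scene0.png

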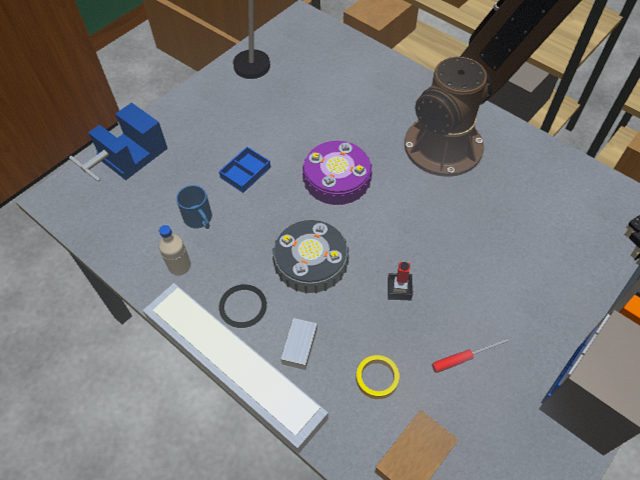

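View pics/side0.png

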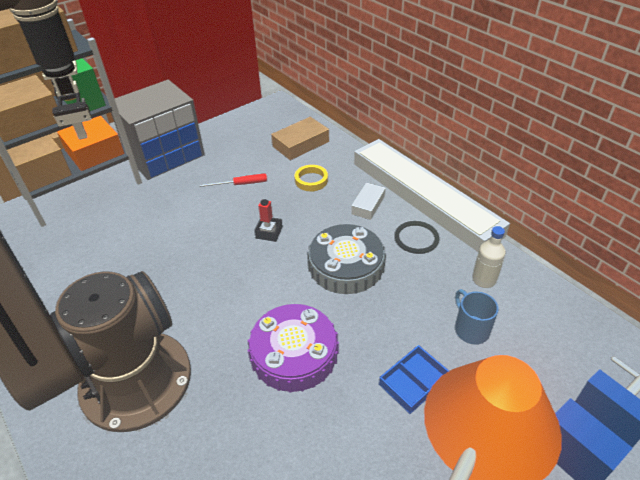

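The scene view shows two candidates: the grey lamp at (312,250) and a purple one at (338,168). The grey one fits the description. The red key stands in its black holder at (402,280). In the side view the grey lamp is at (346,250) and the key at (266,212). I'll confirm in an enlarged crop and get rough positions.

```bash
cat >h.py <<'E'
import cv2,numpy as np
from plant import env
def ray(f,uv):
    K,E=np.array(f["intrinsics"]),np.array(f["extrinsics"]);R=E[:3,:3]
    return -R.T@E[:3,3], R.T@np.linalg.inv(K)@np.array([uv[0],uv[1],1.])
def onz(f,uv,z):
    c,d=ray(f,uv);return c+d*(z-c[2])/d[2]
def tri(obs):
    A=np.zeros((3,3));b=np.zeros(3)
    for f,uv in obs:
        c,d=ray(f,uv);d/=np.linalg.norm(d);P=np.eye(3)-np.outer(d,d);A+=P;b+=P@c
    return np.linalg.solve(A,b)
def proj(f,p):
    q=np.array(f["extrinsics"])[:3]@np.append(p,1);q=np.array(f["intrinsics"])@q;return q[:2]/q[2]
def hsv(f): return cv2.cvtColor(f["image"],cv2.COLOR_RGB2HSV)
def blobs(m,amin=10):
    n,l,st,c=cv2.connectedComponentsWithStats(m.astype(np.uint8));return [(c[i].round(2),st[i].tolist()) for i in range(1,n) if st[i,4]>=amin]
E
python3 - <<'E'
from h import *
F={n:env.grab_frame(n) for n in("scene","side")}
print("lens",tri([(F["scene"],(312,250)),(F["side"],(346,250))]),onz(F["scene"],(312,250),.061),onz(F["side"],(346,250),.061))
B={"scene":(385,255,420,305),"side":(250,190,290,245)}
o=[]
for n,(a,b,c,d) in B.items():
    H=hsv(F[n])[b:d,a:c];m=(((H[...,0]<8)|(H[...,0]>172))&(H[...,1]>120)&(H[...,2]>60));bl=max(blobs(m),key=lambda x:x[1][4]);print(n,bl);o.append((F[n],bl[0]+[a,b]))
print("grip",tri(o))
a=cv2.resize(F["scene"]["image"][200:310,260:430],None,fx=4,fy=4,interpolation=3);cv2.imwrite("pics/c1.png",a[:,:,::-1])
E
```

```text
lens [ 0.56058355 -0.03309374  0.05567554] [ 0.56180247 -0.02967691  0.061     ] [ 0.55840199 -0.038153    0.061     ]
scene (array([17.08, 19.  ]), [12, 7, 13, 21, 144])
side (array([14.45, 21.86]), [9, 11, 12, 21, 163])
grip [0.47571913 0.19189077 0.07544658]
```

View pics/c1.png

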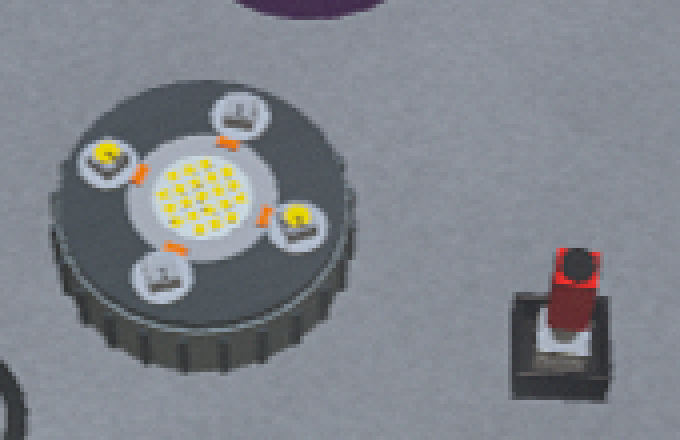

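The crop confirms the grey lamp, with yellow LEDs, orange claws and dabs on the left and right bolts. The key stands in the black holder. Next I'll move the wrist camera over the lamp.

Request:
jog_arm:
  rows: [0.019,-0.044,-0.002,0,0,0,0,0.019,-0.044,-0.002,0,0,0,0,0.019,-0.044,-0.002,0,0,0,0,0.019,-0.044,-0.002,0,0,0,0,0.019,-0.044,-0.002,0,0,0,0]

```text
time: 0.75
tool_pos: [0.298, 0.4219, 0.2165]
eef_rot: [-0.0, 0.988, -0.152, 0.0]
contact_force: [1.4, 0.0, 0.8]
opening: 0.0874
grasp_force: 0.0
```

Request:
jog_arm:
  rows: [0.019,-0.044,-0.002,0,0,0,0,0.019,-0.044,-0.002,0,0,0,0,0.019,-0.044,-0.002,0,0,0,0,0.019,-0.044,-0.002,0,0,0,0,0.019,-0.044,-0.002,0,0,0,0]

```text
time: 1.25
tool_pos: [0.3929, 0.2021, 0.2069]
eef_rot: [-0.0, 0.988, -0.152, 0.0]
contact_force: [0.9, 0.1, 0.1]
opening: 0.0877
grasp_force: 0.0
```

Request:
jog_arm:
  rows: [0.019,-0.044,-0.002,0,0,0,0,0.019,-0.044,-0.002,0,0,0,0,0.019,-0.044,-0.002,0,0,0,0,0.019,-0.044,-0.002,0,0,0,0,0.019,-0.044,-0.002,0,0,0,0]

```text
time: 1.75
tool_pos: [0.4881, -0.0181, 0.1969]
eef_rot: [-0.0, 0.988, -0.152, 0.0]
contact_force: [1.7, 1.8, 0.6]
opening: 0.0876
grasp_force: 0.0
```

Request:
jog_arm:
  rows: [0,0,0,0,0,0,0,0,0,0,0,0,0,0]

```text
time: 1.95
tool_pos: [0.4875, -0.0175, 0.1962]
eef_rot: [0.0, 0.988, -0.154, -0.0]
contact_force: [-0.3, 0.1, 0.9]
opening: 0.088
grasp_force: 0.0
```

```bash
cat >snap.py <<'E'
import sys,pickle
from h import *
n=sys.argv[1];f=env.grab_frame("wrist");s=env.observe();pickle.dump((f,s),open(f"{n}.pkl","wb"))
cv2.imwrite(f"pics/{n}.png",f["image"][:,:,::-1]);print(s["joints"].round(3),s["tool_pos"].round(4))
E
python3 snap.py w1
```

```text
[ 0.37   0.071 -0.434 -0.    -1.066  0.894] [ 0.4874 -0.0165  0.1964]
```

View pics/w1.png

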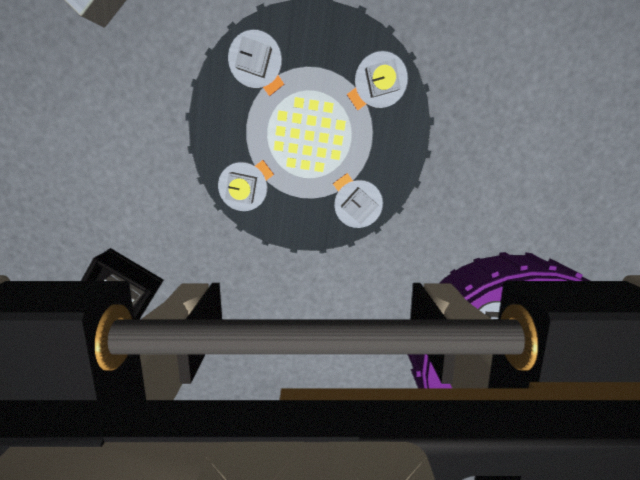

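The wrist view shows the grey lamp. The dabbed bolts are at (384,78) and (240,188), the plain ones at (252,55) and (359,204). Measuring washer centres and line angles.

```bash
cat >bolts.py <<'E'
import sys,pickle
from h import *
f,s=pickle.load(open(sys.argv[1]+".pkl","rb"));px=[tuple(map(float,a.split(","))) for a in sys.argv[2:]]
H=hsv(f);C=[];tiles=[]
for u,v in px:
    r=36;x0,y0=max(int(u)-r,0),max(int(v)-r,0);h=H[y0:int(v)+r,x0:int(u)+r]
    m=(((h[...,2]>115)&(h[...,1]<70))|((h[...,0]>25)&(h[...,0]<35)&(h[...,1]>130))).astype(np.uint8)
    m=cv2.morphologyEx(m,cv2.MORPH_OPEN,np.ones((3,3)))
    yy,xx=np.mgrid[:m.shape[0],:m.shape[1]];m[np.hypot(xx-u+x0,yy-v+y0)>32]=0
    n,l,st,c=cv2.connectedComponentsWithStats(m);i=1+np.argmin([np.hypot(*(c[k]-[u-x0,v-y0]))-0.05*st[k,4] for k in range(1,n)])
    cn=np.vstack(cv2.findContours((l==i).astype(np.uint8),cv2.RETR_EXTERNAL,cv2.CHAIN_APPROX_NONE)[0]);e=cv2.fitEllipse(cv2.convexHull(cn,clockwise=True) if len(sys.argv)<0 else cn)
    p=onz(f,(e[0][0]+x0,e[0][1]+y0),.063);C.append(p)
    k=proj(f,p+[0,0,.012]);dark=(h[...,2]<75)&(np.hypot(xx+x0-k[0],yy+y0-k[1])<9.5)
    q=np.array([onz(f,(a+x0,b+y0),.075)[:2] for b,a in zip(*np.nonzero(dark))])
    vx=cv2.fitLine(q.astype(np.float32),cv2.DIST_HUBER,0,.0005,.001).ravel() if len(q)>4 else [0]*4
    print(p.round(4),"axes mm",np.round(np.array(e[1])*np.linalg.norm(p-ray(f,(0,0))[0])/372.4*1000,1),"top px",k.round(1),"line deg",np.degrees(np.arctan2(vx[1],vx[0])).round(1),len(q),"off",((q.mean(0)-p[:2])*1000).round(1))
    im=f["image"][y0:int(v)+r,x0:int(u)+r].copy();im=cv2.resize(im,(288,288),interpolation=cv2.INTER_CUBIC);t=288/(int(v)+r-y0);t2=288/(int(u)+r-x0)
    cv2.circle(im,(int((k[0]-x0)*t2),int((k[1]-y0)*t)),2,(255,0,0),-1);tiles.append(im)
C=np.array(C);print("centre",C.mean(0).round(4),"r",np.linalg.norm(C-C.mean(0),axis=1).round(4),"ang",np.degrees(np.arctan2(*(C-C.mean(0))[:,1::-1].T)).round(1))
cv2.imwrite("pics/b_%s.png"%sys.argv[1],np.vstack([np.hstack(tiles[:2]),np.hstack(tiles[2:])])[:,:,::-1])
E
python3 bolts.py w1 254,58 381,79 242,187 358,204
```

```text
[ 0.6227 -0.0139  0.063 ] axes mm [42.8 46.9] top px [251.8  54.9] line deg 53.2 13 off [1.7 2.7]
[ 0.5822 -0.0965  0.063 ] axes mm [41.5 45.3] top px [383.9  76.3] line deg 0.0 4 off [-0.1  3.3]
[0.5401 0.0269 0.063 ] axes mm [37.9 40.1] top px [239.  188.3] line deg 0.0 0 off [nan nan]
[ 0.5003 -0.055   0.063 ] axes mm [37.4 41.7] top px [358.6 205.6] line deg 0.0 0 off [nan nan]
centre [ 0.5613 -0.0346  0.063 ] r [0.0647 0.0653 0.0651 0.0643] ang [  18.7  -71.3  109.  -161.5]bolts.py:16: RuntimeWarning: Mean of empty slice.
  print(p.round(4),"axes mm",np.round(np.array(e[1])*np.linalg.norm(p-ray(f,(0,0))[0])/372.4*1000,1),"top px",k.round(1),"line deg",np.degrees(np.arctan2(vx[1],vx[0])).round(1),len(q),"off",((q.mean(0)-p[:2])*1000).round(1))
  ret = ret.dtype.type(ret / rcount)
```

View pics/b_w1.png

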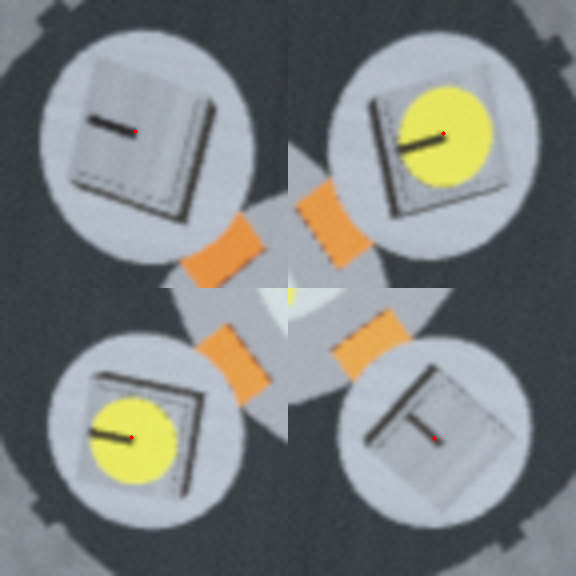

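Washer centres fit a 64–65 mm circle at exact 90° spacing, so the measurement is sound. A second view turned by 90° will cancel any hand-eye offset.

Request:
jog_arm:
  rows: [0.009,0.005,0,0,0,-0.143,0,0.009,0.005,0,0,0,-0.143,0,0.009,0.005,0,0,0,-0.143,0,0.009,0.005,0,0,0,-0.143,0,0.009,0.005,0,0,0,-0.143,0]

```text
time: 2.5
tool_pos: [0.5326, 0.011, 0.1969]
eef_rot: [-0.0, 0.872, -0.489, 0.0]
contact_force: [-0.4, 0.1, -0.6]
opening: 0.0877
grasp_force: 0.0
```

Request:
jog_arm:
  rows: [0.009,0.005,0,0,0,-0.143,0,0.009,0.005,0,0,0,-0.143,0,0.009,0.005,0,0,0,-0.143,0,0.009,0.005,0,0,0,-0.143,0,0.009,0.005,0,0,0,-0.143,0]

```text
time: 3.0
tool_pos: [0.5775, 0.0361, 0.1969]
eef_rot: [0.0, -0.646, 0.764, -0.0]
contact_force: [0.6, 0.7, 1.5]
opening: 0.0877
grasp_force: 0.0
```

Request:
jog_arm:
  rows: [0.006,0,0,0,0,-0.143,0,0,0,0,0,0,0,0,0,0,0,0,0,0,0]

```text
time: 3.3
tool_pos: [0.5831, 0.0352, 0.1966]
eef_rot: [0.0, -0.593, 0.805, 0.0]
contact_force: [-0.9, 0.8, -0.6]
opening: 0.0874
grasp_force: 0.0
```

```bash
python3 snap.py w2
cat >bolts2.py <<'E'
import sys,pickle
from h import *
def meas(name,P0):
    f,s=pickle.load(open(name+".pkl","rb"));out=[]
    for p0 in P0:
        k=proj(f,p0);r=40;M=np.float32([[8,0,-8*(k[0]-r)],[0,8,-8*(k[1]-r)]])
        im=cv2.warpAffine(f["image"],M,(640,640),flags=cv2.INTER_CUBIC);h=cv2.cvtColor(im,cv2.COLOR_RGB2HSV)
        m=(((h[...,2]>115)&(h[...,1]<70))|((h[...,0]>22)&(h[...,0]<36)&(h[...,1]>110))).astype(np.uint8)
        m=cv2.morphologyEx(m,cv2.MORPH_OPEN,np.ones((25,25)));cn=cv2.findContours(m,cv2.RETR_EXTERNAL,cv2.CHAIN_APPROX_NONE)[0]
        c=max(cn,key=lambda c:cv2.pointPolygonTest(c,(320,320),True)).reshape(-1,2)
        W=np.array([onz(f,(a/8+k[0]-r,b/8+k[1]-r),.063)[:2] for a,b in c]);q=p0[:2].copy()
        for _ in range(8):
            g=W[np.abs(np.linalg.norm(W-q,axis=1)-.019)<.0025];A=np.c_[2*g,np.ones(len(g))];x=np.linalg.lstsq(A,(g**2).sum(1),rcond=None)[0];q=x[:2]
        rad=np.sqrt(x[2]+q@q);t=np.append(q,.075);k2=(proj(f,t)-k+r)*8
        yy,xx=np.mgrid[:640,:640];d=(h[...,2]<np.percentile(h[...,2][np.hypot(xx-k2[0],yy-k2[1])<60],60)*.7)&(np.hypot(xx-k2[0],yy-k2[1])<72)
        n,l,st,cc=cv2.connectedComponentsWithStats(d.astype(np.uint8));i=1+np.argmin([np.hypot(*(cc[j]-k2))+(1e3 if st[j,4]<150 else 0) for j in range(1,n)])
        b,a=np.nonzero(l==i);w=np.array([onz(f,(u/8+k[0]-r,v/8+k[1]-r),.075)[:2] for u,v in zip(a,b)],np.float32)
        v=cv2.fitLine(w,cv2.DIST_L2,0,1e-4,1e-3).ravel()[:2];o=w.mean(0)-q;v=v*np.sign(v@o)
        out.append((q,rad,np.degrees(np.arctan2(v[1],v[0])),len(w),o*1000))
    return out,s
if __name__=="__main__":
    a0=np.radians([18.7,-71.3,108.7,-161.3]);P0=np.c_[.5613+.065*np.cos(a0),-.0346+.065*np.sin(a0),np.full(4,.063)];cs=[];Rs=[]
    for n in sys.argv[1:]:
        out,s=meas(n,P0)
        for q,r,an,nn,o in out: print(n,q.round(4),"r",round(r,4),"line",an.round(1),nn,o.round(1))
        c=np.array([o[0] for o in out]);cs.append(c);print(c.mean(0).round(5))
        w,x,y,z=s["eef_rot"];th=2*np.arctan2(y,x);Rs.append(np.array([[np.cos(th),np.sin(th)],[np.sin(th),-np.cos(th)]]));print("toolx deg",np.degrees(th).round(2))
    b=np.linalg.solve(Rs[0]-Rs[1],(cs[0]-cs[1]).mean(0));print("bias tool",b.round(5));print("bolts",((cs[0]-Rs[0]@b+cs[1]-Rs[1]@b)/2).round(5))
    c=np.mean([k-R@b for k,R in zip(cs,Rs)],0);m=c.mean(0);an=np.arctan2(*(c-m)[:,1::-1].T)-a0;e=np.arctan2(np.sin(an),np.cos(an)).mean();print("rigid",m.round(5),(m+.065*np.c_[np.cos(a0+e),np.sin(a0+e)]).round(4))
E
python3 bolts2.py w1 w2
```

```text
[ 0.394  0.232 -0.237 -0.    -1.102 -0.696] [0.5831 0.0348 0.1967]
w1 [ 0.6225 -0.0137] r 0.0192 line 55.0 1547 [1.7 2.4]
w1 [ 0.5819 -0.0964] r 0.0191 line 87.0 1413 [0.2 3.1]
w1 [0.5398 0.027 ] r 0.0192 line 61.0 1186 [1.6 3.1]
w1 [ 0.4991 -0.0557] r 0.0192 line 30.1 1194 [3.  1.8]
[ 0.56082 -0.03469]
toolx deg -17.56
w2 [ 0.6225 -0.0137] r 0.0192 line 53.8 1434 [2.  2.8]
w2 [ 0.5819 -0.0964] r 0.0191 line 88.1 1379 [0.2 2.8]
w2 [0.5398 0.027 ] r 0.0192 line 59.8 1171 [1.7 3.2]
w2 [ 0.4992 -0.0558] r 0.0191 line 30.8 1257 [2.7 1.6]
[ 0.56083 -0.0347 ]
toolx deg 252.72
bias tool [-1.e-05 -1.e-05]
bolts [[ 0.6225  -0.01367]
 [ 0.58185 -0.09638]
 [ 0.53978  0.02699]
 [ 0.49914 -0.05574]]
rigid [ 0.56082 -0.0347 ] [[ 0.6223 -0.0137]
 [ 0.5818 -0.0962]
 [ 0.5398  0.0268]
 [ 0.4993 -0.0557]]
```

View pics/w2.png

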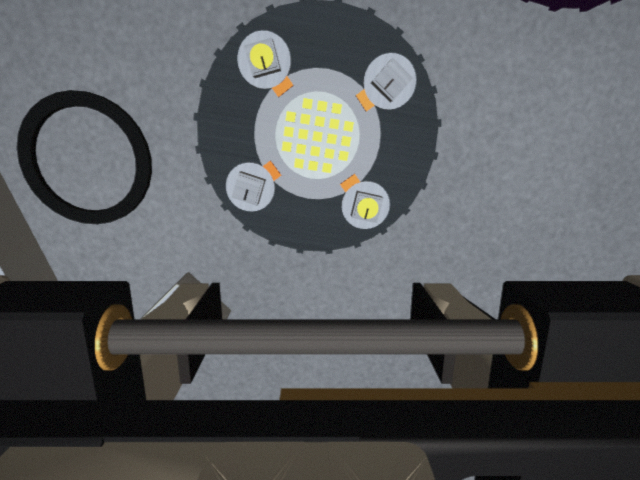

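Both views agree to 0.1 mm, so the wrist calibration is good. Now the view of the key.

Request:
jog_arm:
  rows: [-0.017,0.045,0.004,0,0,0,0,-0.017,0.045,0.004,0,0,0,0,-0.017,0.045,0.004,0,0,0,0,-0.017,0.045,0.004,0,0,0,0,-0.017,0.045,0.004,0,0,0,0]

```text
time: 3.85
tool_pos: [0.4971, 0.2605, 0.2172]
eef_rot: [0.0, -0.592, 0.806, 0.0]
contact_force: [1.1, 0.7, 0.1]
opening: 0.0879
grasp_force: 0.0
```

Request:
jog_arm:
  rows: [0,0,0,0,0,0,0,0,0,0,0,0,0,0]

```text
time: 4.05
tool_pos: [0.4976, 0.26, 0.2168]
eef_rot: [0.0, -0.593, 0.805, 0.0]
contact_force: [0.1, -0.6, -0.6]
opening: 0.0878
grasp_force: 0.0
```

```bash
python3 snap.py k1; python3 - <<'E'
import pickle,cv2
f,s=pickle.load(open("k1.pkl","rb"));cv2.imwrite("pics/k1c.png",cv2.resize(f["image"][20:270,170:470],None,fx=2,fy=2,interpolation=3)[:,:,::-1])
E
```

```text
[ 0.828  0.18  -0.257 -0.    -1.134 -1.132] [0.498  0.259  0.2166]
```

View pics/k1c.png

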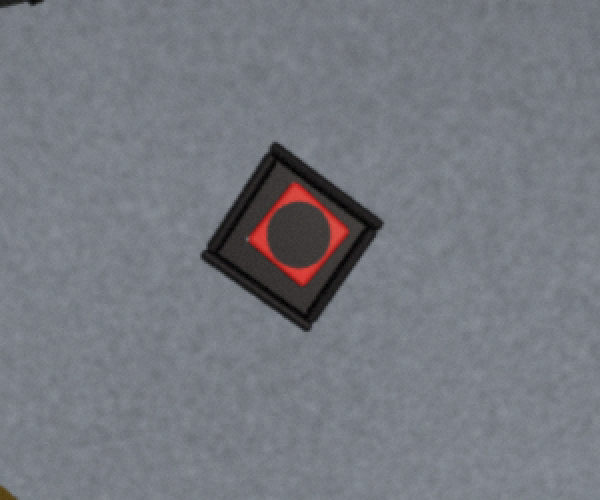

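The key's red top is at (319,137) in the full image, in the black holder around (317,138). Both are turned about 40°. Measuring.

```bash
cat >key.py <<'E'
import sys,pickle
from h import *
f,s=pickle.load(open(sys.argv[1]+".pkl","rb"));zt=float(sys.argv[2]);h=hsv(f);sub=np.zeros(h.shape[:2],bool);sub[60:240,250:390]=1
def rect(m,z):
    cn=max(cv2.findContours(m.astype(np.uint8),cv2.RETR_EXTERNAL,cv2.CHAIN_APPROX_NONE)[0],key=cv2.contourArea).reshape(-1,2)
    w=np.array([onz(f,p,z)[:2] for p in cn],np.float32)*1000;r=cv2.minAreaRect(w);print(np.round(r[0],1),np.round(r[1],1),"deg",round(r[2],1));return r
red=((h[...,0]<8)|(h[...,0]>172))&(h[...,1]>140)&(h[...,2]>90)&sub
rect(red,zt)
dk=(h[...,2]<75)&sub
rect(cv2.morphologyEx((dk|red).astype(np.uint8),cv2.MORPH_CLOSE,np.ones((7,7))),.03)
E
python3 key.py k1 .111
```

```text
[474.4 191.4] [25.6 25.8] deg 32.4
[477.6 192.6] [59.8 59.6] deg 37.9
```

Request:
jog_arm:
  rows: [-0.004,-0.011,-0.005,0,0,0.145,0,-0.004,-0.011,-0.005,0,0,0.145,0,-0.004,-0.011,-0.005,0,0,0.145,0,-0.004,-0.011,-0.005,0,0,0.145,0,-0.004,-0.012,-0.005,0,0,0.145,0]

```text
time: 4.6
tool_pos: [0.4786, 0.2009, 0.1913]
eef_rot: [0.0, 0.84, -0.543, -0.0]
contact_force: [-0.3, -0.0, -0.4]
opening: 0.0878
grasp_force: 0.0
```

Request:
jog_arm:
  rows: [-0.004,-0.012,-0.005,0,0,0.142,0,0,0,-0.03,0,0,0,0,0,0,0,0,0,0,0,0,0,0,0,0,0,0]

```text
time: 5.0
tool_pos: [0.4748, 0.1897, 0.1568]
eef_rot: [0.001, 0.875, -0.485, -0.0]
contact_force: [0.0, 0.1, 0.9]
opening: 0.0878
grasp_force: 0.0
```

```bash
cat >st.py <<'E'
from h import *
s=env.observe();w,x,y,z=s["eef_rot"];print(round(s["time"],2),s["tool_pos"].round(4),"toolx",np.degrees(2*np.arctan2(y,x)).round(2)%360,"tilt",np.round([w,z],4),"F",s["contact_force"].round(2),"T",s["wrist_torque"].round(3),"j6",s["joints"][5].round(3),"open",round(float(s["opening"]),4),"grip",round(float(s["grasp_force"]),1))
E
python3 st.py
```

```text
5.0 [0.4748 0.1897 0.1568] toolx 302.02 tilt [ 0.0007 -0.    ] F [0.   0.1  0.91] T [ 0.133 -0.05   0.014] j6 -0.206 open 0.0878 grip 0.0
```

Request:
jog_arm:
  rows: [0,0,-0.045,0,0,0,0,0,0,-0.04,0,0,0,0,0,0,-0.008,0,0,0.005,0.2,0,0,0,0,0,0,0.5,0,0,0,0,0,0,1]

```text
time: 5.5
tool_pos: [0.476, 0.1918, 0.0655]
eef_rot: [-0.001, 0.876, -0.482, 0.001]
contact_force: [-0.3, 0.3, 1.0]
opening: 0.0687
grasp_force: 0.0
```

Request:
jog_arm:
  rows: [0,0,0,0,0,0,1,0,0,0,0,0,0,1,0,0,0,0,0,0,1]

```text
time: 5.8
tool_pos: [0.475, 0.1913, 0.0646]
eef_rot: [-0.001, 0.876, -0.482, 0.0]
contact_force: [0.1, 0.2, 0.4]
opening: 0.0451
grasp_force: 0.0
```

```bash
python3 st.py
```

```text
5.8 [0.475  0.1913 0.0646] toolx 302.38 tilt [-0.0009  0.0003] F [0.14 0.2  0.38] T [ 0.054 -0.    -0.025] j6 -0.202 open 0.0451 grip 0.0
```

Request:
jog_arm:
  rows: [0,0,0,0,0,0,1,0,0,0,0,0,0,1,0,0,0,0,0,0,1,0,0,0,0,0,0,1]

```text
time: 6.2
tool_pos: [0.4746, 0.1908, 0.0636]
eef_rot: [0.0, 0.876, -0.482, 0.0]
contact_force: [-0.1, 0.2, 1.7]
opening: 0.0262
grasp_force: 30.0
```

```bash
python3 st.py
```

```text
6.2 [0.4746 0.1908 0.0636] toolx 302.38 tilt [0.0001 0.    ] F [-0.1   0.18  1.72] T [0.09  0.349 0.032] j6 -0.202 open 0.0262 grip 30.0
```

Key gripped: opening 26 mm, 30 N. Lifting and carrying it to plain bolt D at (0.4992, −0.0557).

Request:
jog_arm:
  rows: [0,0,0.03,0,0,0,1,0,0,0.05,0,0,0,1,0,-0.01,0.02,0,0,-0.011,1,0.004,-0.041,0,0,0,-0.011,1,0.004,-0.041,0,0,0,-0.011,1]

```text
time: 6.7
tool_pos: [0.4825, 0.0986, 0.1641]
eef_rot: [-0.001, 0.868, -0.496, 0.0]
contact_force: [0.4, 0.3, -2.7]
opening: 0.0258
grasp_force: 30.0
```

Request:
jog_arm:
  rows: [0.004,-0.041,0,0,0,0,1,0.004,-0.041,0,0,0,0,1,0.004,-0.041,0,0,0,0,1,0.0045,-0.0323,0,0,0,0,1,0,0,-0.02,0,0,0,1]

```text
time: 7.2
tool_pos: [0.5005, -0.0593, 0.145]
eef_rot: [-0.001, 0.867, -0.498, 0.002]
contact_force: [0.1, 1.0, -1.7]
opening: 0.0259
grasp_force: 30.0
```

Request:
jog_arm:
  rows: [0,0,-0.005,0,0,0,1,0,0,0,0,0,0,1]

```text
time: 7.4
tool_pos: [0.498, -0.0566, 0.1375]
eef_rot: [0.001, 0.868, -0.496, -0.001]
contact_force: [-0.6, 0.7, -1.4]
opening: 0.0259
grasp_force: 30.0
```

```bash
python3 st.py;python3 snap.py d0; python3 st.py; python3 - <<'E'
import pickle,cv2
from h import *
f,s=pickle.load(open("d0.pkl","rb"));a=f["image"].copy()
cv2.imwrite("pics/d0s.png",np.hstack([cv2.resize(a[100:400,170:470],(400,400)),cv2.resize(env.grab_frame("scene")["image"][190:290,260:360],(400,400),interpolation=3)])[:,:,::-1])
E
```

```text
7.4 [ 0.498  -0.0566  0.1375] toolx 300.46 tilt [ 0.001  -0.0011] F [-0.58  0.7  -1.38] T [ 0.058 -0.027 -0.042] j6 0.253 open 0.0259 grip 30.0
[ 0.28   0.154 -0.486  0.    -0.932  0.253] [ 0.4987 -0.0562  0.1383]
7.45 [ 0.4987 -0.0562  0.1383] toolx 300.51 tilt [ 0.0005 -0.0005] F [-0.18  0.44 -1.79] T [ 0.101 -0.071  0.004] j6 0.253 open 0.026 grip 30.0
```

View pics/d0s.png

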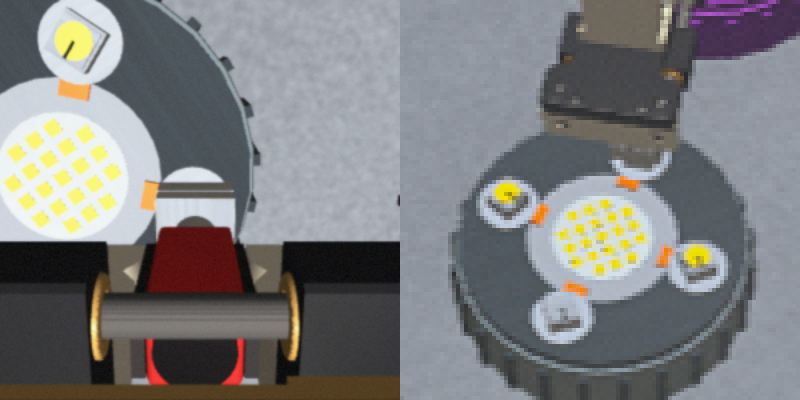

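The socket hangs centred over bolt D's washer (left tile, around (195,200)). Lowering by feel.

Request:
jog_arm:
  rows: [0,0,-0.003,0,0,0,1,0,0,-0.002,0,0,0,1,0,0,-0.0015,0,0,0,1,0,0,0,0,0,0,1]

```text
time: 7.9
tool_pos: [0.4989, -0.0562, 0.1319]
eef_rot: [0.0, 0.868, -0.496, -0.0]
contact_force: [0.3, -0.4, -1.9]
opening: 0.0257
grasp_force: 30.0
```

Request:
jog_arm:
  rows: [0,0,-0.0015,0,0,0,1,0,0,0,0,0,0,1]

```text
time: 8.1
tool_pos: [0.499, -0.0564, 0.1304]
eef_rot: [0.0, 0.868, -0.496, -0.0]
contact_force: [-0.5, -0.7, -1.1]
opening: 0.026
grasp_force: 30.0
```

Request:
jog_arm:
  rows: [0,0,-0.0015,0,0,0,1,0,0,0,0,0,0,1]

```text
time: 8.3
tool_pos: [0.499, -0.0565, 0.1289]
eef_rot: [0.0, 0.868, -0.496, -0.0]
contact_force: [-0.1, -0.5, -2.0]
opening: 0.0254
grasp_force: 30.0
```

```bash
python3 st.py
```

```text
8.3 [ 0.499  -0.0565  0.1289] toolx 300.47 tilt [ 0.0001 -0.0001] F [-0.06 -0.54 -2.01] T [ 0.071 -0.01   0.003] j6 0.253 open 0.0254 grip 30.0
```

Request:
jog_arm:
  rows: [0,0,-0.002,0,0,0,1,0,0,-0.002,0,0,0,1,0,0,-0.001,0,0,0,1]

```text
time: 8.6
tool_pos: [0.4989, -0.0565, 0.1238]
eef_rot: [0.0, 0.868, -0.496, -0.0]
contact_force: [-0.6, -0.8, -2.7]
opening: 0.0257
grasp_force: 30.0
```

Request:
jog_arm:
  rows: [0,0,0,0,0,-0.06,1,0,0,0,0,0,-0.06,1,0,0,0,0,0,-0.06,1,0,0,0,0,0,-0.06,1]

```text
time: 9.0
tool_pos: [0.4989, -0.0565, 0.1239]
eef_rot: [0.0, 0.802, -0.598, -0.0]
contact_force: [-0.9, 0.8, -2.7]
opening: 0.026
grasp_force: 30.0
```

```bash
python3 st.py
```

```text
9.0 [ 0.4989 -0.0565  0.1239] toolx 286.59000000000003 tilt [ 0.0002 -0.0001] F [-0.89  0.8  -2.69] T [0.02  0.134 0.09 ] j6 0.01 open 0.026 grip 30.0
```

Request:
jog_arm:
  rows: [0,0,0,0,0,-0.08,1,0,0,0,0,0,-0.08,1,0,0,0,0,0,-0.08,1,0,0,0,0,0,-0.08,1,0,0,0,0,0,-0.08,1]

```text
time: 9.5
tool_pos: [0.4989, -0.0565, 0.1239]
eef_rot: [-0.0, -0.667, 0.745, 0.0]
contact_force: [-0.6, 0.2, -3.0]
opening: 0.0259
grasp_force: 30.0
```

```bash
python3 st.py
```

```text
9.5 [ 0.4989 -0.0565  0.1239] toolx 263.63 tilt [-0.0002  0.0001] F [-0.63  0.17 -2.97] T [0.019 0.132 0.043] j6 -0.39 open 0.0259 grip 30.0
```

Request:
jog_arm:
  rows: [0,0,0,0,0,-0.08,1,0,0,0,0,0,-0.08,1,0,0,0,0,0,-0.03,1,0,0,0,0,0,0,1]

```text
time: 9.9
tool_pos: [0.4988, -0.0565, 0.1239]
eef_rot: [-0.0, -0.595, 0.804, 0.0]
contact_force: [-1.2, -0.2, -2.6]
opening: 0.0257
grasp_force: 30.0
```

```bash
python3 st.py
```

```text
9.9 [ 0.4988 -0.0565  0.1239] toolx 252.96 tilt [-0.0003  0.0001] F [-1.23 -0.22 -2.64] T [0.03  0.224 0.039] j6 -0.577 open 0.0257 grip 30.0
```

Torque at a steady 0.04–0.09 N m shows the bolt following. I turned the key 47.5°, which is about 40° after the play. Now backing off, lifting, and going to bolt A.

Request:
jog_arm:
  rows: [0,0,0,0,0,0.065,1,0,0,0,0,0,0.065,1,0,0,0.025,0,0,0,1,0,0,0,0,0,0,1]

```text
time: 10.3
tool_pos: [0.5012, -0.0562, 0.1517]
eef_rot: [0.002, -0.646, 0.763, -0.001]
contact_force: [1.2, 0.3, -1.9]
opening: 0.0258
grasp_force: 30.0
```

```bash
python3 st.py
```

```text
10.3 [ 0.5012 -0.0562  0.1517] toolx 260.52 tilt [ 0.0019 -0.0015] F [ 1.23  0.29 -1.87] T [ 0.14  -0.25   0.011] j6 -0.445 open 0.0258 grip 30.0
```

Request:
jog_arm:
  rows: [0.031,0.01,0,0,0,-0.114,1,0.031,0.01,0,0,0,-0.114,1,0.03,0.011,0,0,0,-0.113,1,0.0305,0.0111,0,0,0,-0.113,1,0,0,-0.008,0,0,0,1]

```text
time: 10.8
tool_pos: [0.6256, -0.013, 0.1407]
eef_rot: [0.001, -0.456, 0.89, -0.001]
contact_force: [-0.2, 0.3, -1.6]
opening: 0.0257
grasp_force: 30.0
```

Request:
jog_arm:
  rows: [0,0,0,0,0,0,1,0,0,0,0,0,0,1]

```text
time: 11.0
tool_pos: [0.6205, -0.0146, 0.1403]
eef_rot: [-0.001, -0.457, 0.889, 0.0]
contact_force: [-0.2, 0.2, -1.5]
opening: 0.0262
grasp_force: 30.0
```

```bash
python3 st.py
```

```text
11.0 [ 0.6205 -0.0146  0.1403] toolx 234.44 tilt [-0.0009  0.0003] F [-0.17  0.2  -1.54] T [ 0.087 -0.084  0.002] j6 -0.911 open 0.0262 grip 30.0
```

Request:
jog_arm:
  rows: [0,0,-0.003,0,0,0,1,0,0,-0.002,0,0,0,1,0,0,0,0,0,0,1,0,0,-0.002,0,0,0,1,0,0,0,0,0,0,1]

```text
time: 11.5
tool_pos: [0.6214, -0.0144, 0.134]
eef_rot: [0.0, -0.457, 0.89, 0.0]
contact_force: [0.5, 0.0, -1.8]
opening: 0.0261
grasp_force: 30.0
```

Request:
jog_arm:
  rows: [0,0,-0.0015,0,0,0,1,0,0,0,0,0,0,1]

```text
time: 11.7
tool_pos: [0.6215, -0.0144, 0.1324]
eef_rot: [-0.0, -0.457, 0.89, 0.0]
contact_force: [1.0, 0.3, -2.5]
opening: 0.0258
grasp_force: 30.0
```

Request:
jog_arm:
  rows: [0,0,-0.0015,0,0,0,1,0,0,-0.001,0,0,0,1,0,0,0,0,0,0,1]

```text
time: 12.0
tool_pos: [0.6215, -0.0144, 0.1298]
eef_rot: [-0.0, -0.457, 0.89, 0.0]
contact_force: [0.2, -0.8, -2.3]
opening: 0.026
grasp_force: 30.0
```

```bash
python3 st.py
```

```text
12.0 [ 0.6215 -0.0144  0.1298] toolx 234.36 tilt [-0.0002  0.0001] F [ 0.23 -0.76 -2.33] T [ 0.129 -0.068  0.029] j6 -0.913 open 0.026 grip 30.0
```

Seated. Down to 1–2 mm above the washer, then turn.

Request:
jog_arm:
  rows: [0,0,-0.002,0,0,0,1,0,0,-0.002,0,0,0,1,0,0,-0.002,0,0,0,1,0,0,0,0,0,0,1]

```text
time: 12.4
tool_pos: [0.6213, -0.0144, 0.1236]
eef_rot: [-0.0, -0.457, 0.89, 0.0]
contact_force: [0.6, -0.3, -1.9]
opening: 0.0258
grasp_force: 30.0
```

Request:
jog_arm:
  rows: [0,0,0,0,0,-0.06,1,0,0,0,0,0,-0.06,1,0,0,0,0,0,-0.06,1,0,0,0,0,0,-0.06,1]

```text
time: 12.8
tool_pos: [0.6217, -0.0145, 0.1241]
eef_rot: [0.0, -0.346, 0.938, -0.0]
contact_force: [-0.2, -1.2, -2.3]
opening: 0.0257
grasp_force: 30.0
```

```bash
python3 st.py
```

```text
12.8 [ 0.6217 -0.0145  0.1241] toolx 220.48 tilt [ 0.     -0.0001] F [-0.17 -1.18 -2.3 ] T [-0.181 -0.251  0.095] j6 -1.155 open 0.0257 grip 30.0
```

Request:
jog_arm:
  rows: [0,0,0,0,0,-0.08,1,0,0,0,0,0,-0.08,1,0,0,0,0,0,-0.08,1,0,0,0,0,0,-0.08,1,0,0,0,0,0,-0.08,1]

```text
time: 13.3
tool_pos: [0.6216, -0.0145, 0.1241]
eef_rot: [-0.0, -0.152, 0.988, -0.0]
contact_force: [-0.4, 0.2, -2.3]
opening: 0.026
grasp_force: 30.0
```

```bash
python3 st.py
```

```text
13.3 [ 0.6216 -0.0145  0.1241] toolx 197.51 tilt [-0.     -0.0001] F [-0.44  0.25 -2.27] T [-0.136 -0.246  0.086] j6 -1.556 open 0.026 grip 30.0
```

Request:
jog_arm:
  rows: [0,0,0,0,0,-0.08,1,0,0,0,0,0,-0.08,1,0,0,0,0,0,-0.03,1,0,0,0,0,0,0,1]

```text
time: 13.7
tool_pos: [0.6216, -0.0144, 0.1241]
eef_rot: [-0.0, -0.06, 0.998, -0.0]
contact_force: [0.2, -0.3, -2.4]
opening: 0.0259
grasp_force: 30.0
```

```bash
python3 st.py
```

```text
13.7 [ 0.6216 -0.0144  0.1241] toolx 186.84 tilt [-0.     -0.0001] F [ 0.17 -0.3  -2.39] T [-0.203 -0.271 -0.007] j6 -1.742 open 0.0259 grip 30.0
```

Checking that D really turned. The wrist camera is over the lamp now.

```bash
python3 snap.py a1; python3 - <<'E'
from bolts2 import *
out,s=meas("a1",np.array([[.5818,-.0963,.063],[.5398,.0269,.063],[.4992,-.0557,.063]]))
for q,r,an,nn,o in out: print(q.round(4),round(r,4),an.round(1),nn,o.round(1))
E
```

```text
[ 0.291  0.354 -0.245  0.    -0.973 -1.741] [ 0.6216 -0.0144  0.1241]
[ 0.5819 -0.0965] 0.0193 87.4 1651 [0.2 2.4]
[0.5399 0.0269] 0.0193 60.4 1604 [1.1 2.3]
[ 0.4995 -0.0558] 0.019 -9.0 2136 [ 1.8 -0.4]
```

D turned 39.5° (−9°), as intended, so both loose bolts are half tight. Continuing on A towards its stop, with 0.33 rad of free travel first.

Request:
jog_arm:
  rows: [0,0,0,0,0,-0.08,1,0,0,0,0,0,-0.08,1,0,0,0,0,0,-0.08,1,0,0,0,0,0,-0.06,1,0,0,0,0,0,-0.03,1]

```text
time: 14.25
tool_pos: [0.6216, -0.0144, 0.1241]
eef_rot: [0.0, 0.106, 0.994, -0.0]
contact_force: [0.2, -0.1, -2.4]
opening: 0.0258
grasp_force: 30.0
```

```bash
python3 st.py
```

```text
14.25 [ 0.6216 -0.0144  0.1241] toolx 167.87 tilt [ 0.0001 -0.    ] F [ 0.25 -0.06 -2.39] T [-0.154 -0.191  0.055] j6 -2.073 open 0.0258 grip 30.0
```

Request:
jog_arm:
  rows: [0,0,0,0,0,-0.015,1,0,0,0,0,0,-0.015,1]

```text
time: 14.45
tool_pos: [0.6216, -0.0144, 0.1241]
eef_rot: [0.0, 0.12, 0.993, -0.0]
contact_force: [0.0, -0.3, -2.3]
opening: 0.0259
grasp_force: 30.0
```

```bash
python3 st.py
```

```text
14.45 [ 0.6216 -0.0144  0.1241] toolx 166.22 tilt [ 0. -0.] F [ 0.02 -0.27 -2.26] T [-0.15  -0.174  0.041] j6 -2.102 open 0.0259 grip 30.0
```

Request:
jog_arm:
  rows: [0,0,0,0,0,-0.015,1,0,0,0,0,0,-0.015,1]

```text
time: 14.65
tool_pos: [0.6216, -0.0144, 0.1241]
eef_rot: [0.0, 0.135, 0.991, -0.0]
contact_force: [-0.6, -0.6, -1.7]
opening: 0.026
grasp_force: 30.0
```

```bash
python3 st.py
```

```text
14.65 [ 0.6216 -0.0144  0.1241] toolx 164.43 tilt [ 0. -0.] F [-0.61 -0.57 -1.73] T [-0.209 -0.177 -0.005] j6 -2.133 open 0.026 grip 30.0
```

Request:
jog_arm:
  rows: [0,0,0,0,0,-0.015,1,0,0,0,0,0,-0.015,1]

```text
time: 14.85
tool_pos: [0.6216, -0.0144, 0.1241]
eef_rot: [0.0, 0.151, 0.989, -0.0]
contact_force: [-0.2, -0.6, -1.0]
opening: 0.0257
grasp_force: 30.0
```

```bash
python3 st.py
```

```text
14.85 [ 0.6216 -0.0144  0.1241] toolx 162.68 tilt [ 0. -0.] F [-0.18 -0.63 -1.02] T [-0.19  -0.246  0.045] j6 -2.164 open 0.0257 grip 30.0
```

Request:
jog_arm:
  rows: [0,0,0,0,0,-0.015,1,0,0,0,0,0,-0.015,1]

```text
time: 15.05
tool_pos: [0.6216, -0.0143, 0.1241]
eef_rot: [0.0, 0.165, 0.986, 0.0]
contact_force: [-0.9, -0.8, -2.0]
opening: 0.0259
grasp_force: 30.0
```

```bash
python3 st.py
```

```text
15.05 [ 0.6216 -0.0143  0.1241] toolx 160.96 tilt [0. 0.] F [-0.87 -0.81 -1.96] T [-0.177 -0.252  0.086] j6 -2.194 open 0.0259 grip 30.0
```

Request:
jog_arm:
  rows: [0,0,0,0,0,-0.015,1,0,0,0,0,0,-0.015,1]

```text
time: 15.25
tool_pos: [0.6216, -0.0143, 0.124]
eef_rot: [0.0, 0.18, 0.984, -0.0]
contact_force: [0.1, -0.0, -2.0]
opening: 0.026
grasp_force: 30.0
```

```bash
python3 st.py
```

```text
15.25 [ 0.6216 -0.0143  0.124 ] toolx 159.24 tilt [ 0. -0.] F [ 0.14 -0.02 -2.01] T [-0.105 -0.212  0.217] j6 -2.224 open 0.026 grip 30.0
```

Torque jumped to 0.217, so this is likely the stop. One tiny step to confirm.

Request:
jog_arm:
  rows: [0,0,0,0,0,-0.005,1]

```text
time: 15.35
tool_pos: [0.6216, -0.0143, 0.1241]
eef_rot: [0.0, 0.182, 0.983, 0.0]
contact_force: [-0.3, -0.6, -0.6]
opening: 0.0259
grasp_force: 30.0
```

```bash
python3 st.py
```

```text
15.35 [ 0.6216 -0.0143  0.1241] toolx 158.98 tilt [0. 0.] F [-0.29 -0.62 -0.61] T [-0.119 -0.235  0.229] j6 -2.228 open 0.0259 grip 30.0
```

A is at its stop, 0.23 N m felt. Now D, with key yaw 261°.

Request:
jog_arm:
  rows: [0,0,0,0,0,0.065,1,0,0,0,0,0,0.065,1,0,0,0.025,0,0,0,1,-0.01,-0.0035,0,0,0,0.138,1,-0.01,-0.0035,0,0,0,0.138,1]

```text
time: 15.85
tool_pos: [0.6018, -0.0212, 0.1496]
eef_rot: [0.001, -0.022, 1.0, 0.0]
contact_force: [0.0, 0.3, -2.7]
opening: 0.026
grasp_force: 30.0
```

Request:
jog_arm:
  rows: [-0.01,-0.0035,0,0,0,0.138,1,-0.01,-0.0035,0,0,0,0.138,1,-0.01,-0.0035,0,0,0,0.138,1,-0.01,-0.0035,0,0,0,0.138,1,-0.01,-0.0035,0,0,0,0.138,1]

```text
time: 16.35
tool_pos: [0.551, -0.0389, 0.149]
eef_rot: [-0.0, -0.359, 0.933, 0.0]
contact_force: [-0.6, 0.7, -2.3]
opening: 0.0257
grasp_force: 30.0
```

Request:
jog_arm:
  rows: [-0.01,-0.0035,0,0,0,0.138,1,-0.01,-0.0035,0,0,0,0.138,1,-0.01,-0.0035,0,0,0,0.138,1,-0.01,-0.0035,0,0,0,0.138,1,-0.0129,-0.0037,0,0,0,0.131,1]

```text
time: 16.85
tool_pos: [0.4984, -0.0566, 0.1491]
eef_rot: [0.0, -0.651, 0.759, 0.0]
contact_force: [-0.1, 1.3, -1.9]
opening: 0.0257
grasp_force: 30.0
```

Request:
jog_arm:
  rows: [0,0,-0.008,0,0,0,1,0,0,-0.005,0,0,0,1,0,0,0,0,0,0,1]

```text
time: 17.15
tool_pos: [0.4985, -0.0565, 0.1351]
eef_rot: [-0.001, -0.648, 0.762, 0.0]
contact_force: [0.2, 0.8, -1.8]
opening: 0.0259
grasp_force: 30.0
```

```bash
python3 st.py
```

```text
17.15 [ 0.4985 -0.0565  0.1351] toolx 260.8 tilt [-0.0006  0.0004] F [ 0.21  0.79 -1.75] T [ 0.134 -0.068  0.01 ] j6 -0.44 open 0.0259 grip 30.0
```

Mouth is at about 77 mm; feeling down.

Request:
jog_arm:
  rows: [0,0,-0.002,0,0,0,1,0,0,-0.001,0,0,0,1,0,0,0,0,0,0,1]

```text
time: 17.45
tool_pos: [0.4988, -0.0565, 0.1328]
eef_rot: [-0.0, -0.649, 0.761, 0.0]
contact_force: [0.1, -0.0, -1.9]
opening: 0.026
grasp_force: 30.0
```

Request:
jog_arm:
  rows: [0,0,-0.0015,0,0,0,1,0,0,0,0,0,0,1]

```text
time: 17.65
tool_pos: [0.4987, -0.0565, 0.1314]
eef_rot: [-0.0, -0.649, 0.761, 0.0]
contact_force: [0.4, -0.4, -2.3]
opening: 0.0254
grasp_force: 30.0
```

Request:
jog_arm:
  rows: [0,0,-0.0015,0,0,0,1,0,0,0,0,0,0,1]

```text
time: 17.85
tool_pos: [0.4986, -0.0566, 0.1299]
eef_rot: [-0.0, -0.649, 0.761, 0.0]
contact_force: [0.3, 0.5, -2.5]
opening: 0.026
grasp_force: 30.0
```

```bash
python3 st.py
```

```text
17.85 [ 0.4986 -0.0566  0.1299] toolx 260.94 tilt [-0.0001  0.    ] F [ 0.34  0.53 -2.54] T [ 0.055 -0.038  0.004] j6 -0.437 open 0.026 grip 30.0
```

Request:
jog_arm:
  rows: [0,0,-0.003,0,0,0,1,0,0,-0.003,0,0,0,1,0,0,0,0,0,-0.06,1,0,0,0,0,0,-0.08,1]

```text
time: 18.25
tool_pos: [0.4986, -0.0567, 0.1237]
eef_rot: [-0.0, -0.593, 0.805, -0.0]
contact_force: [0.2, -3.0, -2.2]
opening: 0.0257
grasp_force: 30.0
```

Request:
jog_arm:
  rows: [0,0,0,0,0,-0.08,1,0,0,0,0,0,-0.08,1,0,0,0,0,0,-0.08,1,0,0,0,0,0,-0.06,1,0,0,0,0,0,-0.02,1]

```text
time: 18.75
tool_pos: [0.4984, -0.0568, 0.1237]
eef_rot: [-0.0, -0.458, 0.889, -0.0]
contact_force: [-0.3, -1.7, -3.1]
opening: 0.0258
grasp_force: 30.0
```

```bash
python3 st.py
```

```text
18.75 [ 0.4984 -0.0568  0.1237] toolx 234.5 tilt [-0.0004 -0.    ] F [-0.33 -1.74 -3.1 ] T [-0.537 -0.149  0.127] j6 -0.899 open 0.0258 grip 30.0
```

Request:
jog_arm:
  rows: [0,0,0,0,0,-0.015,1,0,0,0,0,0,-0.015,1]

```text
time: 18.95
tool_pos: [0.4984, -0.0567, 0.1238]
eef_rot: [-0.0, -0.445, 0.895, 0.0]
contact_force: [0.1, -2.6, -4.0]
opening: 0.0256
grasp_force: 30.0
```

```bash
python3 st.py
```

```text
18.95 [ 0.4984 -0.0567  0.1238] toolx 232.87 tilt [-0.0003  0.    ] F [ 0.05 -2.57 -3.98] T [-0.863 -0.238  0.047] j6 -0.927 open 0.0256 grip 30.0
```

Request:
jog_arm:
  rows: [0,0,0,0,0,-0.015,1,0,0,0,0,0,-0.015,1]

```text
time: 19.15
tool_pos: [0.4984, -0.0567, 0.1239]
eef_rot: [-0.0, -0.431, 0.902, 0.0]
contact_force: [-0.1, -3.1, -5.5]
opening: 0.0257
grasp_force: 30.0
```

```bash
python3 st.py
```

```text
19.15 [ 0.4984 -0.0567  0.1239] toolx 231.11 tilt [-0.0003  0.    ] F [-0.06 -3.11 -5.53] T [-0.923 -0.199  0.124] j6 -0.958 open 0.0257 grip 30.0
```

Request:
jog_arm:
  rows: [0,0,0,0,0,-0.015,1,0,0,0,0,0,-0.015,1]

```text
time: 19.35
tool_pos: [0.4984, -0.0567, 0.1239]
eef_rot: [-0.0, -0.418, 0.909, 0.0]
contact_force: [0.5, -3.2, -5.2]
opening: 0.0258
grasp_force: 30.0
```

```bash
python3 st.py
```

```text
19.35 [ 0.4984 -0.0567  0.1239] toolx 229.37 tilt [-0.0003  0.    ] F [ 0.55 -3.19 -5.19] T [-1.128 -0.083  0.092] j6 -0.988 open 0.0258 grip 30.0
```

The growing x moment matches 3 N of side force taken about the wrist flange, so it is harmless. Shifting 0.3 mm with the force and continuing.

Request:
jog_arm:
  rows: [0,-0.0003,0,0,0,-0.015,1,0,0,0,0,0,-0.015,1]

```text
time: 19.55
tool_pos: [0.4984, -0.0567, 0.1239]
eef_rot: [-0.0, -0.404, 0.915, 0.0]
contact_force: [-1.7, -0.5, -4.5]
opening: 0.0262
grasp_force: 30.0
```

```bash
python3 st.py
```

```text
19.55 [ 0.4984 -0.0567  0.1239] toolx 227.64 tilt [-0.0002  0.0002] F [-1.65 -0.49 -4.52] T [-0.479  0.244  0.052] j6 -1.018 open 0.0262 grip 30.0
```

Request:
jog_arm:
  rows: [0,0,0,0,0,-0.015,1,0,0,0,0,0,-0.01,1]

```text
time: 19.75
tool_pos: [0.4984, -0.0568, 0.124]
eef_rot: [-0.0, -0.393, 0.92, 0.0]
contact_force: [-2.2, -0.7, -4.3]
opening: 0.0253
grasp_force: 30.0
```

```bash
python3 st.py
```

```text
19.75 [ 0.4984 -0.0568  0.124 ] toolx 226.23 tilt [-0.0002  0.0001] F [-2.22 -0.69 -4.28] T [-0.39   0.53   0.229] j6 -1.043 open 0.0253 grip 30.0
```

Request:
jog_arm:
  rows: [0,0,0,0,0,-0.004,1]

```text
time: 19.85
tool_pos: [0.4984, -0.0568, 0.124]
eef_rot: [-0.0, -0.391, 0.92, 0.0]
contact_force: [-2.3, -1.3, -4.4]
opening: 0.0261
grasp_force: 30.0
```

```bash
python3 st.py
```

```text
19.85 [ 0.4984 -0.0568  0.124 ] toolx 226.03 tilt [-0.0002  0.0001] F [-2.3  -1.26 -4.38] T [-0.226  0.55   0.271] j6 -1.046 open 0.0261 grip 30.0
```

D is at its stop, 0.25 N m. Now the dabbed pair: bolt C at (0.5398, 0.0269), key yaw 240.4°.

Request:
jog_arm:
  rows: [0,0,0,0,0,0.065,1,0,0,0,0,0,0.065,1,0,0,0.025,0,0,0,1,0.0134,0.0277,0,0,0,0.04,1,0.0135,0.0277,0,0,0,0.04,1]

```text
time: 20.35
tool_pos: [0.5273, -0.0006, 0.1508]
eef_rot: [0.002, -0.486, 0.874, -0.0]
contact_force: [0.6, -0.2, -3.1]
opening: 0.0259
grasp_force: 30.0
```

Request:
jog_arm:
  rows: [0.0135,0.0276,0,0,0,0.04,1,0,0,-0.006,0,0,0,1,0,0,-0.006,0,0,0,1,0,0,0,0,0,0,1,0,0,0,0,0,0,1]

```text
time: 20.85
tool_pos: [0.5388, 0.0255, 0.137]
eef_rot: [-0.0, -0.502, 0.865, -0.0]
contact_force: [0.1, 0.3, -1.9]
opening: 0.0254
grasp_force: 30.0
```

```bash
python3 st.py
```

```text
20.85 [0.5388 0.0255 0.137 ] toolx 240.33 tilt [-0.0002 -0.    ] F [ 0.13  0.31 -1.88] T [ 0.115 -0.089  0.001] j6 -0.929 open 0.0254 grip 30.0
```

Request:
jog_arm:
  rows: [0,0,-0.002,0,0,0,1,0,0,-0.002,0,0,0,1,0,0,0,0,0,0,1]

```text
time: 21.15
tool_pos: [0.5389, 0.0258, 0.1329]
eef_rot: [-0.0, -0.503, 0.865, 0.0]
contact_force: [0.6, 0.6, -2.6]
opening: 0.026
grasp_force: 30.0
```

Request:
jog_arm:
  rows: [0,0,-0.0015,0,0,0,1,0,0,0,0,0,0,1]

```text
time: 21.35
tool_pos: [0.539, 0.0261, 0.1314]
eef_rot: [-0.0, -0.503, 0.864, 0.0]
contact_force: [0.6, -0.7, -2.4]
opening: 0.0259
grasp_force: 30.0
```

```bash
python3 st.py
```

```text
21.35 [0.539  0.0261 0.1314] toolx 240.37 tilt [-0.0001  0.    ] F [ 0.62 -0.67 -2.4 ] T [ 0.107 -0.058 -0.016] j6 -0.929 open 0.0259 grip 30.0
```

Request:
jog_arm:
  rows: [0,0,-0.0015,0,0,0,1,0,0,0,0,0,0,1]

```text
time: 21.55
tool_pos: [0.539, 0.0262, 0.1299]
eef_rot: [-0.0, -0.503, 0.864, 0.0]
contact_force: [-0.2, -0.4, -2.1]
opening: 0.026
grasp_force: 30.0
```

Request:
jog_arm:
  rows: [0,0,-0.002,0,0,0,1,0,0,-0.002,0,0,0,1,0,0,-0.002,0,0,0,1,0,0,0,0,0,0,1]

```text
time: 21.95
tool_pos: [0.5388, 0.0261, 0.1237]
eef_rot: [-0.0, -0.503, 0.864, 0.0]
contact_force: [0.3, 0.5, -1.8]
opening: 0.0259
grasp_force: 30.0
```

Request:
jog_arm:
  rows: [0,0,0,0,0,-0.06,1,0,0,0,0,0,-0.06,1,0,0,0,0,0,-0.06,1,0,0,0,0,0,-0.08,1,0,0,0,0,0,-0.08,1]

```text
time: 22.45
tool_pos: [0.5389, 0.0258, 0.124]
eef_rot: [-0.0, -0.348, 0.938, -0.0]
contact_force: [0.8, -1.3, -1.7]
opening: 0.0258
grasp_force: 30.0
```

```bash
python3 st.py
```

```text
22.45 [0.5389 0.0258 0.124 ] toolx 220.72 tilt [-0.0003 -0.0002] F [ 0.77 -1.3  -1.74] T [-0.438 -0.032 -0.   ] j6 -1.272 open 0.0258 grip 30.0
```

Request:
jog_arm:
  rows: [0,0,0,0,0,-0.08,1,0,0,0,0,0,-0.08,1,0,0,0,0,0,-0.05,1]

```text
time: 22.75
tool_pos: [0.5388, 0.0259, 0.124]
eef_rot: [-0.0, -0.248, 0.969, -0.0]
contact_force: [-0.9, -0.8, -2.4]
opening: 0.0259
grasp_force: 30.0
```

```bash
python3 st.py
```

```text
22.75 [0.5388 0.0259 0.124 ] toolx 208.69 tilt [-0.0003 -0.0001] F [-0.86 -0.76 -2.44] T [-0.253  0.182 -0.012] j6 -1.482 open 0.0259 grip 30.0
```

Request:
jog_arm:
  rows: [0,0,0,0,0,-0.022,1,0,0,0,0,0,0,1]

```text
time: 22.95
tool_pos: [0.5388, 0.0259, 0.124]
eef_rot: [-0.0, -0.239, 0.971, -0.0]
contact_force: [-1.2, -0.4, -0.5]
opening: 0.0261
grasp_force: 30.0
```

```bash
python3 st.py
```

```text
22.95 [0.5388 0.0259 0.124 ] toolx 207.62 tilt [-0.0003 -0.0001] F [-1.24 -0.44 -0.53] T [-0.462  0.248  0.095] j6 -1.5 open 0.0261 grip 30.0
```

Request:
jog_arm:
  rows: [0,0,0,0,0,-0.022,1,0,0,0,0,0,0,1]

```text
time: 23.15
tool_pos: [0.5389, 0.026, 0.124]
eef_rot: [-0.0, -0.228, 0.974, -0.0]
contact_force: [-0.4, -1.3, -1.9]
opening: 0.0258
grasp_force: 30.0
```

```bash
python3 st.py
```

```text
23.15 [0.5389 0.026  0.124 ] toolx 206.32 tilt [-0.0002 -0.0001] F [-0.36 -1.33 -1.89] T [-0.653  0.417  0.019] j6 -1.523 open 0.0258 grip 30.0
```

Request:
jog_arm:
  rows: [0,0,0,0,0,-0.012,1,0,0,0,0,0,-0.012,1]

```text
time: 23.35
tool_pos: [0.5388, 0.026, 0.124]
eef_rot: [-0.0, -0.216, 0.976, -0.0]
contact_force: [-2.3, -1.7, -1.5]
opening: 0.026
grasp_force: 30.0
```

```bash
python3 st.py
```

```text
23.35 [0.5388 0.026  0.124 ] toolx 204.92 tilt [-0.0003 -0.0001] F [-2.33 -1.72 -1.5 ] T [-0.713  0.537  0.038] j6 -1.548 open 0.026 grip 30.0
```

Request:
jog_arm:
  rows: [0,0,0,0,0,-0.012,1,0,0,0,0,0,-0.012,1]

```text
time: 23.55
tool_pos: [0.5389, 0.026, 0.124]
eef_rot: [-0.0, -0.204, 0.979, -0.0]
contact_force: [-1.7, -1.4, -0.7]
opening: 0.0258
grasp_force: 30.0
```

```bash
python3 st.py
```

```text
23.55 [0.5389 0.026  0.124 ] toolx 203.54 tilt [-0.0002 -0.0001] F [-1.74 -1.38 -0.73] T [-0.872  0.688  0.062] j6 -1.572 open 0.0258 grip 30.0
```

Request:
jog_arm:
  rows: [-0.0002,-0.0003,0,0,0,-0.012,1,0,0,0,0,0,-0.012,1]

```text
time: 23.75
tool_pos: [0.5389, 0.026, 0.124]
eef_rot: [0.0, -0.192, 0.981, 0.0]
contact_force: [-0.5, -2.3, -1.9]
opening: 0.0257
grasp_force: 30.0
```

```bash
python3 st.py
```

```text
23.75 [0.5389 0.026  0.124 ] toolx 202.16 tilt [0.     0.0001] F [-0.53 -2.34 -1.91] T [-0.393  0.63   0.145] j6 -1.595 open 0.0257 grip 30.0
```

Request:
jog_arm:
  rows: [0,0,0,0,0,-0.012,1,0,0,0,0,0,-0.012,1]

```text
time: 23.95
tool_pos: [0.5388, 0.0259, 0.124]
eef_rot: [-0.0, -0.18, 0.984, 0.0]
contact_force: [-1.5, -1.1, -1.3]
opening: 0.0258
grasp_force: 30.0
```

```bash
python3 st.py
```

```text
23.95 [0.5388 0.0259 0.124 ] toolx 200.78 tilt [-0.      0.0001] F [-1.53 -1.11 -1.35] T [-0.218  0.692  0.079] j6 -1.619 open 0.0258 grip 30.0
```

Request:
jog_arm:
  rows: [-0.0003,-0.0001,0,0,0,-0.012,1,0,0,0,0,0,-0.012,1]

```text
time: 24.15
tool_pos: [0.5387, 0.0259, 0.124]
eef_rot: [0.0, -0.169, 0.986, 0.0]
contact_force: [-0.6, 0.4, -3.5]
opening: 0.0259
grasp_force: 30.0
```

```bash
python3 st.py
```

```text
24.15 [0.5387 0.0259 0.124 ] toolx 199.42 tilt [0.0002 0.0001] F [-0.59  0.35 -3.53] T [-0.046  0.354  0.1  ] j6 -1.643 open 0.0259 grip 30.0
```

Request:
jog_arm:
  rows: [0,0,0,0,0,-0.012,1,0,0,0,0,0,-0.012,1]

```text
time: 24.35
tool_pos: [0.5387, 0.0259, 0.1241]
eef_rot: [0.0, -0.157, 0.988, 0.0]
contact_force: [-0.9, 1.1, -2.9]
opening: 0.0262
grasp_force: 30.0
```

```bash
python3 st.py
```

```text
24.35 [0.5387 0.0259 0.1241] toolx 198.04 tilt [0.0002 0.0001] F [-0.87  1.09 -2.92] T [0.185 0.251 0.112] j6 -1.667 open 0.0262 grip 30.0
```

Request:
jog_arm:
  rows: [0,0,0,0,0,-0.012,1,0,0,0,0,0,-0.012,1]

```text
time: 24.55
tool_pos: [0.5387, 0.0259, 0.1241]
eef_rot: [0.0, -0.145, 0.989, 0.0]
contact_force: [0.1, 0.7, -4.8]
opening: 0.0257
grasp_force: 30.0
```

```bash
python3 st.py
```

```text
24.55 [0.5387 0.0259 0.1241] toolx 196.66 tilt [0.0002 0.0001] F [ 0.1   0.68 -4.75] T [0.353 0.077 0.051] j6 -1.692 open 0.0257 grip 30.0
```

Request:
jog_arm:
  rows: [0,0,0,0,0,-0.012,1,0,0,0,0,0,-0.008,1]

```text
time: 24.75
tool_pos: [0.5387, 0.0259, 0.1241]
eef_rot: [0.0, -0.135, 0.991, 0.0]
contact_force: [0.1, 0.5, -4.3]
opening: 0.0259
grasp_force: 30.0
```

```bash
python3 st.py
```

```text
24.75 [0.5387 0.0259 0.1241] toolx 195.52 tilt [0.0001 0.0001] F [ 0.09  0.54 -4.27] T [0.59  0.091 0.028] j6 -1.711 open 0.0259 grip 30.0
```

Request:
jog_arm:
  rows: [0,0,0,0,0,-0.012,1,0,0,0,0,0,-0.012,1]

```text
time: 24.95
tool_pos: [0.5387, 0.0259, 0.1241]
eef_rot: [0.0, -0.123, 0.992, 0.0]
contact_force: [-0.0, 1.1, -3.4]
opening: 0.0258
grasp_force: 30.0
```

```bash
python3 st.py
```

```text
24.95 [0.5387 0.0259 0.1241] toolx 194.14 tilt [0.0002 0.0001] F [-0.03  1.14 -3.4 ] T [0.801 0.059 0.034] j6 -1.735 open 0.0258 grip 30.0
```

Request:
jog_arm:
  rows: [0,0.0001,0,0,0,-0.012,1,0,0,0,0,0,-0.008,1]

```text
time: 25.15
tool_pos: [0.5387, 0.026, 0.1241]
eef_rot: [0.0, -0.113, 0.994, 0.0]
contact_force: [-0.4, 0.7, -3.8]
opening: 0.0259
grasp_force: 30.0
```

```bash
python3 st.py
```

```text
25.15 [0.5387 0.026  0.1241] toolx 193.01 tilt [0.0001 0.    ] F [-0.45  0.74 -3.78] T [ 0.663 -0.05   0.047] j6 -1.756 open 0.0259 grip 30.0
```

Request:
jog_arm:
  rows: [0,0.0001,0,0,0,-0.012,1,0,0,0,0,0,-0.012,1]

```text
time: 25.35
tool_pos: [0.5387, 0.0259, 0.1241]
eef_rot: [0.0, -0.101, 0.995, -0.0]
contact_force: [0.7, 1.5, -4.1]
opening: 0.026
grasp_force: 30.0
```

```bash
python3 st.py
```

```text
25.35 [0.5387 0.0259 0.1241] toolx 191.62 tilt [ 0.0001 -0.    ] F [ 0.74  1.48 -4.11] T [ 0.6   -0.151  0.073] j6 -1.78 open 0.026 grip 30.0
```

Request:
jog_arm:
  rows: [0,0,0,0,0,-0.012,1,0,0,0,0,0,-0.008,1]

```text
time: 25.55
tool_pos: [0.5386, 0.026, 0.1241]
eef_rot: [0.0, -0.091, 0.996, 0.0]
contact_force: [0.3, 1.4, -3.9]
opening: 0.0259
grasp_force: 30.0
```

```bash
python3 st.py
```

```text
25.55 [0.5386 0.026  0.1241] toolx 190.48 tilt [0.0001 0.    ] F [ 0.27  1.41 -3.9 ] T [ 0.568 -0.307  0.044] j6 -1.8 open 0.0259 grip 30.0
```

Request:
jog_arm:
  rows: [0.0001,0.0001,0,0,0,-0.012,1,0,0,0,0,0,-0.012,1]

```text
time: 25.75
tool_pos: [0.5386, 0.026, 0.1241]
eef_rot: [-0.0, -0.079, 0.997, -0.0]
contact_force: [-0.0, 1.2, -3.5]
opening: 0.0258
grasp_force: 30.0
```

```bash
python3 st.py
```

```text
25.75 [0.5386 0.026  0.1241] toolx 189.1 tilt [-0.0001 -0.    ] F [-0.02  1.18 -3.5 ] T [ 0.4   -0.185  0.071] j6 -1.824 open 0.0258 grip 30.0
```

Request:
jog_arm:
  rows: [0,0,0,0,0,-0.012,1,0,0,0,0,0,-0.01,1]

```text
time: 25.95
tool_pos: [0.5387, 0.026, 0.1241]
eef_rot: [-0.0, -0.068, 0.998, -0.0]
contact_force: [-0.9, 0.9, -2.9]
opening: 0.0261
grasp_force: 30.0
```

```bash
python3 st.py
```

```text
25.95 [0.5387 0.026  0.1241] toolx 187.84 tilt [-0. -0.] F [-0.88  0.86 -2.89] T [ 0.427 -0.105 -0.007] j6 -1.846 open 0.0261 grip 30.0
```

Request:
jog_arm:
  rows: [0,0,0,0,0,-0.012,1,0,0,0,0,0,-0.012,1]

```text
time: 26.15
tool_pos: [0.5387, 0.026, 0.1241]
eef_rot: [0.0, -0.056, 0.998, 0.0]
contact_force: [-1.0, 0.8, -3.8]
opening: 0.0257
grasp_force: 30.0
```

```bash
python3 st.py
```

```text
26.15 [0.5387 0.026  0.1241] toolx 186.46 tilt [0. 0.] F [-1.04  0.78 -3.8 ] T [ 0.485 -0.114  0.092] j6 -1.87 open 0.0257 grip 30.0
```

Request:
jog_arm:
  rows: [0,0,0,0,0,-0.012,1,0,0,0,0,0,-0.01,1]

```text
time: 26.35
tool_pos: [0.5386, 0.026, 0.1241]
eef_rot: [-0.0, -0.045, 0.999, -0.0]
contact_force: [0.1, 1.4, -2.3]
opening: 0.0258
grasp_force: 30.0
```

```bash
python3 st.py
```

```text
26.35 [0.5386 0.026  0.1241] toolx 185.2 tilt [-0. -0.] F [ 0.11  1.4  -2.31] T [ 0.453 -0.103  0.077] j6 -1.892 open 0.0258 grip 30.0
```

Request:
jog_arm:
  rows: [0,0,0,0,0,-0.012,1,0,0,0,0,0,-0.012,1]

```text
time: 26.55
tool_pos: [0.5387, 0.0261, 0.1241]
eef_rot: [0.0, -0.033, 0.999, 0.0]
contact_force: [-0.2, 0.9, -3.8]
opening: 0.0257
grasp_force: 30.0
```

```bash
python3 st.py
```

```text
26.55 [0.5387 0.0261 0.1241] toolx 183.83 tilt [0. 0.] F [-0.15  0.93 -3.8 ] T [ 0.473 -0.084  0.031] j6 -1.916 open 0.0257 grip 30.0
```

Request:
jog_arm:
  rows: [0,0,0,0,0,-0.012,1,0,0,0,0,0,-0.01,1]

```text
time: 26.75
tool_pos: [0.5387, 0.0261, 0.1241]
eef_rot: [0.0, -0.022, 1.0, 0.0]
contact_force: [-0.7, 1.7, -2.4]
opening: 0.0257
grasp_force: 30.0
```

```bash
python3 st.py
```

```text
26.75 [0.5387 0.0261 0.1241] toolx 182.58 tilt [0. 0.] F [-0.66  1.72 -2.42] T [0.595 0.018 0.141] j6 -1.938 open 0.0257 grip 30.0
```

Torque is rising (0.14), so single steps now.

Request:
jog_arm:
  rows: [0,0,0,0,0,-0.01,1]

```text
time: 26.85
tool_pos: [0.5387, 0.0261, 0.1241]
eef_rot: [0.0, -0.018, 1.0, 0.0]
contact_force: [-0.2, 1.1, -2.1]
opening: 0.0256
grasp_force: 30.0
```

```bash
python3 st.py
```

```text
26.85 [0.5387 0.0261 0.1241] toolx 182.01 tilt [0. 0.] F [-0.15  1.12 -2.12] T [0.653 0.024 0.233] j6 -1.948 open 0.0256 grip 30.0
```

Request:
jog_arm:
  rows: [0,0,0,0,0,-0.008,1]

```text
time: 26.95
tool_pos: [0.5387, 0.0261, 0.1241]
eef_rot: [0.0, -0.014, 1.0, 0.0]
contact_force: [-0.9, 1.3, -2.9]
opening: 0.0257
grasp_force: 30.0
```

```bash
python3 st.py
```

```text
26.95 [0.5387 0.0261 0.1241] toolx 181.56 tilt [0. 0.] F [-0.88  1.34 -2.89] T [0.594 0.106 0.241] j6 -1.956 open 0.0257 grip 30.0
```

C is at its stop, 0.24 N m. Last bolt, B at (0.5818, −0.0963), key yaw 267.5°.

Request:
jog_arm:
  rows: [0,0,0,0,0,0.065,1,0,0,0,0,0,0.065,1,0,0,0.025,0,0,0,1,0.0042,-0.0123,0,0,0,0.137,1,0.0042,-0.0123,0,0,0,0.137,1]

```text
time: 27.45
tool_pos: [0.5479, 0.0014, 0.1502]
eef_rot: [0.001, -0.217, 0.976, -0.0]
contact_force: [-0.1, -0.5, -2.0]
opening: 0.0262
grasp_force: 30.0
```

Request:
jog_arm:
  rows: [0.0042,-0.0123,0,0,0,0.137,1,0.0042,-0.0123,0,0,0,0.137,1,0.0042,-0.0123,0,0,0,0.137,1,0.0042,-0.0123,0,0,0,0.137,1,0.0042,-0.0123,0,0,0,0.137,1]

```text
time: 27.95
tool_pos: [0.5683, -0.0608, 0.1492]
eef_rot: [0.0, -0.532, 0.847, -0.0]
contact_force: [0.2, 0.3, -1.9]
opening: 0.0259
grasp_force: 30.0
```

Request:
jog_arm:
  rows: [0.0042,-0.0123,0,0,0,0.137,1,0.0042,-0.0123,0,0,0,0.137,1,0.0047,-0.0124,0,0,0,0.137,1,0,0,-0.006,0,0,0,1,0,0,-0.006,0,0,0,1]

```text
time: 28.45
tool_pos: [0.5811, -0.0973, 0.1367]
eef_rot: [0.0, -0.69, 0.724, -0.0]
contact_force: [-1.0, 0.3, -1.8]
opening: 0.0259
grasp_force: 30.0
```

Request:
jog_arm:
  rows: [0,0,0,0,0,0,1,0,0,0,0,0,0,1,0,0,-0.002,0,0,0,1,0,0,0,0,0,0,1]

```text
time: 28.85
tool_pos: [0.5811, -0.0967, 0.135]
eef_rot: [-0.0, -0.692, 0.722, 0.0]
contact_force: [0.9, -0.8, -2.6]
opening: 0.0259
grasp_force: 30.0
```

```bash
python3 st.py
```

```text
28.85 [ 0.5811 -0.0967  0.135 ] toolx 267.53 tilt [-0.  0.] F [ 0.88 -0.8  -2.6 ] T [ 0.039 -0.037 -0.018] j6 -0.21 open 0.0259 grip 30.0
```

Yaw is 267.5°, position good. Feeling down.

Request:
jog_arm:
  rows: [0,0,-0.0015,0,0,0,1,0,0,-0.001,0,0,0,1,0,0,0,0,0,0,1]

```text
time: 29.15
tool_pos: [0.5811, -0.097, 0.1324]
eef_rot: [-0.0, -0.692, 0.722, 0.0]
contact_force: [0.3, -0.1, -1.7]
opening: 0.0257
grasp_force: 30.0
```

Request:
jog_arm:
  rows: [0,0,-0.0015,0,0,0,1,0,0,0,0,0,0,1]

```text
time: 29.35
tool_pos: [0.5811, -0.0971, 0.1308]
eef_rot: [-0.0, -0.692, 0.722, 0.0]
contact_force: [-0.0, 0.6, -2.7]
opening: 0.0263
grasp_force: 30.0
```

Request:
jog_arm:
  rows: [0,0,-0.0015,0,0,0,1,0,0,0,0,0,0,1]

```text
time: 29.55
tool_pos: [0.5811, -0.0971, 0.1293]
eef_rot: [-0.0, -0.692, 0.722, 0.0]
contact_force: [-0.3, 0.3, -2.7]
opening: 0.0259
grasp_force: 30.0
```

```bash
python3 st.py
```

```text
29.55 [ 0.5811 -0.0971  0.1293] toolx 267.53 tilt [-0.0001  0.0001] F [-0.3   0.27 -2.67] T [ 0.054 -0.095  0.002] j6 -0.209 open 0.0259 grip 30.0
```

Request:
jog_arm:
  rows: [0,0,-0.002,0,0,0,1,0,0,-0.002,0,0,0,1,0,0,-0.0015,0,0,0,1,0,0,0,0,0,0,1]

```text
time: 29.95
tool_pos: [0.581, -0.0971, 0.1237]
eef_rot: [-0.0, -0.692, 0.722, 0.0]
contact_force: [0.7, -0.3, -2.3]
opening: 0.0261
grasp_force: 30.0
```

Request:
jog_arm:
  rows: [0,0,0,0,0,-0.06,1,0,0,0,0,0,-0.06,1,0,0,0,0,0,-0.06,1,0,0,0,0,0,-0.08,1,0,0,0,0,0,-0.08,1]

```text
time: 30.45
tool_pos: [0.581, -0.0975, 0.1241]
eef_rot: [-0.0, -0.558, 0.83, -0.0]
contact_force: [0.4, -2.3, -2.2]
opening: 0.0258
grasp_force: 30.0
```

```bash
python3 st.py
```

```text
30.45 [ 0.581  -0.0975  0.1241] toolx 247.88 tilt [-0.0004 -0.0002] F [ 0.41 -2.35 -2.17] T [-0.706  0.105  0.051] j6 -0.552 open 0.0258 grip 30.0
```

Request:
jog_arm:
  rows: [0,0,0,0,0,-0.08,1,0,0,0,0,0,-0.08,1,0,0,0,0,0,-0.05,1]

```text
time: 30.75
tool_pos: [0.5809, -0.0975, 0.1242]
eef_rot: [-0.0, -0.468, 0.884, -0.0]
contact_force: [-0.3, -1.7, -2.2]
opening: 0.0256
grasp_force: 30.0
```

```bash
python3 st.py
```

```text
30.75 [ 0.5809 -0.0975  0.1242] toolx 235.85 tilt [-0.0004 -0.0001] F [-0.35 -1.68 -2.16] T [-0.628  0.241  0.105] j6 -0.762 open 0.0256 grip 30.0
```

Request:
jog_arm:
  rows: [0,-0.0003,0,0,0,-0.012,1,0,0,0,0,0,-0.012,1]

```text
time: 30.95
tool_pos: [0.5809, -0.0975, 0.1241]
eef_rot: [-0.0, -0.459, 0.888, 0.0]
contact_force: [-2.2, -0.2, -0.3]
opening: 0.0258
grasp_force: 30.0
```

```bash
python3 st.py
```

```text
30.95 [ 0.5809 -0.0975  0.1241] toolx 234.68 tilt [-0.0003  0.    ] F [-2.21 -0.18 -0.31] T [-0.397  0.558  0.069] j6 -0.782 open 0.0258 grip 30.0
```

Request:
jog_arm:
  rows: [0,0,0,0,0,-0.012,1,0,0,0,0,0,-0.01,1]

```text
time: 31.15
tool_pos: [0.5809, -0.0975, 0.1241]
eef_rot: [-0.0, -0.449, 0.893, 0.0]
contact_force: [-1.8, -0.7, 0.0]
opening: 0.026
grasp_force: 30.0
```

```bash
python3 st.py
```

```text
31.15 [ 0.5809 -0.0975  0.1241] toolx 233.37 tilt [-0.0003  0.    ] F [-1.8  -0.67  0.01] T [-0.529  0.787  0.08 ] j6 -0.805 open 0.026 grip 30.0
```

Request:
jog_arm:
  rows: [-0.0003,-0.0001,0,0,0,-0.012,1,0,0,0,0,0,-0.012,1]

```text
time: 31.35
tool_pos: [0.5808, -0.0975, 0.1241]
eef_rot: [-0.0, -0.438, 0.899, -0.0]
contact_force: [-1.9, -2.0, -0.3]
opening: 0.026
grasp_force: 30.0
```

```bash
python3 st.py
```

```text
31.35 [ 0.5808 -0.0975  0.1241] toolx 231.97 tilt [-0. -0.] F [-1.86 -1.97 -0.25] T [-0.487  0.599  0.083] j6 -0.829 open 0.026 grip 30.0
```

Request:
jog_arm:
  rows: [0,0,0,0,0,-0.012,1,0,0,0,0,0,-0.01,1]

```text
time: 31.55
tool_pos: [0.5808, -0.0975, 0.1241]
eef_rot: [-0.0, -0.428, 0.904, 0.0]
contact_force: [-1.7, -0.6, -0.5]
opening: 0.0261
grasp_force: 30.0
```

```bash
python3 st.py
```

```text
31.55 [ 0.5808 -0.0975  0.1241] toolx 230.7 tilt [-0.0001  0.    ] F [-1.71 -0.56 -0.54] T [-0.464  0.667  0.059] j6 -0.851 open 0.0261 grip 30.0
```

Request:
jog_arm:
  rows: [-0.0002,-0.0002,0,0,0,-0.012,1,0,0,0,0,0,-0.012,1]

```text
time: 31.75
tool_pos: [0.5808, -0.0975, 0.1241]
eef_rot: [0.0, -0.417, 0.909, 0.0]
contact_force: [-0.8, -0.6, -0.1]
opening: 0.026
grasp_force: 30.0
```

```bash
python3 st.py
```

```text
31.75 [ 0.5808 -0.0975  0.1241] toolx 229.32 tilt [0.0001 0.    ] F [-0.79 -0.59 -0.14] T [-0.144  0.577  0.079] j6 -0.875 open 0.026 grip 30.0
```

Request:
jog_arm:
  rows: [0,0,0,0,0,-0.012,1,0,0,0,0,0,-0.012,1]

```text
time: 31.95
tool_pos: [0.5807, -0.0975, 0.1241]
eef_rot: [0.0, -0.406, 0.914, 0.0]
contact_force: [-1.6, -0.8, 0.9]
opening: 0.0255
grasp_force: 30.0
```

```bash
python3 st.py
```

```text
31.95 [ 0.5807 -0.0975  0.1241] toolx 227.95 tilt [0.0001 0.    ] F [-1.57 -0.76  0.92] T [0.02  0.499 0.046] j6 -0.899 open 0.0255 grip 30.0
```

Request:
jog_arm:
  rows: [-0.0001,0,0,0,0,-0.012,1,0,0,0,0,0,-0.012,1]

```text
time: 32.15
tool_pos: [0.5807, -0.0975, 0.1241]
eef_rot: [0.0, -0.395, 0.919, 0.0]
contact_force: [-0.3, -0.1, -0.5]
opening: 0.0259
grasp_force: 30.0
```

```bash
python3 st.py
```

```text
32.15 [ 0.5807 -0.0975  0.1241] toolx 226.57 tilt [0.0002 0.    ] F [-0.31 -0.15 -0.5 ] T [0.099 0.36  0.031] j6 -0.923 open 0.0259 grip 30.0
```

Request:
jog_arm:
  rows: [0,0,0,0,0,-0.012,1,0,0,0,0,0,-0.012,1]

```text
time: 32.35
tool_pos: [0.5807, -0.0975, 0.1241]
eef_rot: [0.0, -0.384, 0.923, 0.0]
contact_force: [-0.6, 0.1, -0.8]
opening: 0.026
grasp_force: 30.0
```

```bash
python3 st.py
```

```text
32.35 [ 0.5807 -0.0975  0.1241] toolx 225.19 tilt [0.0001 0.    ] F [-0.57  0.1  -0.8 ] T [0.248 0.245 0.098] j6 -0.947 open 0.026 grip 30.0
```

Request:
jog_arm:
  rows: [0,0,0,0,0,-0.012,1,0,0,0,0,0,-0.012,1]

```text
time: 32.55
tool_pos: [0.5807, -0.0975, 0.1241]
eef_rot: [0.0, -0.373, 0.928, 0.0]
contact_force: [0.3, 1.9, -0.5]
opening: 0.0256
grasp_force: 30.0
```

```bash
python3 st.py
```

```text
32.55 [ 0.5807 -0.0975  0.1241] toolx 223.82 tilt [0.0001 0.    ] F [ 0.26  1.89 -0.51] T [0.416 0.168 0.015] j6 -0.971 open 0.0256 grip 30.0
```

Request:
jog_arm:
  rows: [0,0,0,0,0,-0.012,1,0,0,0,0,0,-0.012,1]

```text
time: 32.75
tool_pos: [0.5806, -0.0975, 0.1241]
eef_rot: [0.0, -0.362, 0.932, 0.0]
contact_force: [-1.3, 0.5, -1.2]
opening: 0.0258
grasp_force: 30.0
```

```bash
python3 st.py
```

```text
32.75 [ 0.5806 -0.0975  0.1241] toolx 222.45 tilt [0.0001 0.    ] F [-1.25  0.54 -1.2 ] T [0.554 0.208 0.05 ] j6 -0.995 open 0.0258 grip 30.0
```

Request:
jog_arm:
  rows: [0,0.0001,0,0,0,-0.012,1,0,0,0,0,0,-0.012,1]

```text
time: 32.95
tool_pos: [0.5806, -0.0975, 0.1241]
eef_rot: [0.0, -0.351, 0.936, -0.0]
contact_force: [-1.2, 1.3, -0.9]
opening: 0.0259
grasp_force: 30.0
```

```bash
python3 st.py
```

```text
32.95 [ 0.5806 -0.0975  0.1241] toolx 221.07 tilt [ 0.0001 -0.    ] F [-1.2   1.28 -0.94] T [0.496 0.134 0.076] j6 -1.019 open 0.0259 grip 30.0
```

Request:
jog_arm:
  rows: [0,0,0,0,0,-0.012,1,0,0,0,0,0,-0.012,1]

```text
time: 33.15
tool_pos: [0.5806, -0.0975, 0.1241]
eef_rot: [0.0, -0.339, 0.941, 0.0]
contact_force: [-0.5, 1.2, -1.0]
opening: 0.026
grasp_force: 30.0
```

```bash
python3 st.py
```

```text
33.15 [ 0.5806 -0.0975  0.1241] toolx 219.69 tilt [0.0001 0.    ] F [-0.46  1.24 -1.01] T [0.588 0.141 0.042] j6 -1.043 open 0.026 grip 30.0
```

Request:
jog_arm:
  rows: [0,0.0001,0,0,0,-0.012,1,0,0,0,0,0,-0.012,1]

```text
time: 33.35
tool_pos: [0.5806, -0.0975, 0.1241]
eef_rot: [0.0, -0.328, 0.945, -0.0]
contact_force: [-1.2, 0.2, -0.4]
opening: 0.0258
grasp_force: 30.0
```

```bash
python3 st.py
```

```text
33.35 [ 0.5806 -0.0975  0.1241] toolx 218.32 tilt [ 0. -0.] F [-1.16  0.19 -0.41] T [0.377 0.129 0.079] j6 -1.068 open 0.0258 grip 30.0
```

Request:
jog_arm:
  rows: [0,0,0,0,0,-0.012,1,0,0,0,0,0,-0.012,1]

```text
time: 33.55
tool_pos: [0.5806, -0.0975, 0.1241]
eef_rot: [0.0, -0.317, 0.948, -0.0]
contact_force: [-0.3, 1.1, -0.7]
opening: 0.026
grasp_force: 30.0
```

```bash
python3 st.py
```

```text
33.55 [ 0.5806 -0.0975  0.1241] toolx 216.94 tilt [ 0. -0.] F [-0.34  1.11 -0.67] T [0.41  0.13  0.069] j6 -1.092 open 0.026 grip 30.0
```

Request:
jog_arm:
  rows: [0,0,0,0,0,-0.012,1,0,0,0,0,0,-0.012,1]

```text
time: 33.75
tool_pos: [0.5806, -0.0974, 0.1241]
eef_rot: [0.0, -0.305, 0.952, -0.0]
contact_force: [-0.5, 0.0, -0.5]
opening: 0.0258
grasp_force: 30.0
```

```bash
python3 st.py
```

```text
33.75 [ 0.5806 -0.0974  0.1241] toolx 215.57 tilt [ 0. -0.] F [-0.46  0.02 -0.49] T [0.419 0.106 0.014] j6 -1.116 open 0.0258 grip 30.0
```

Request:
jog_arm:
  rows: [0,0,0,0,0,-0.012,1,0,0,0,0,0,-0.012,1]

```text
time: 33.95
tool_pos: [0.5806, -0.0974, 0.1241]
eef_rot: [0.0, -0.294, 0.956, -0.0]
contact_force: [-1.1, 1.1, -0.0]
opening: 0.0262
grasp_force: 30.0
```

```bash
python3 st.py
```

```text
33.95 [ 0.5806 -0.0974  0.1241] toolx 214.19 tilt [ 0. -0.] F [-1.14  1.13 -0.03] T [0.466 0.156 0.087] j6 -1.14 open 0.0262 grip 30.0
```

Request:
jog_arm:
  rows: [0,0,0,0,0,-0.012,1,0,0,0,0,0,-0.012,1]

```text
time: 34.15
tool_pos: [0.5806, -0.0974, 0.1241]
eef_rot: [0.0, -0.283, 0.959, 0.0]
contact_force: [-0.8, 1.2, -0.5]
opening: 0.0261
grasp_force: 30.0
```

```bash
python3 st.py
```

```text
34.15 [ 0.5806 -0.0974  0.1241] toolx 212.82 tilt [0. 0.] F [-0.84  1.16 -0.54] T [0.481 0.152 0.046] j6 -1.164 open 0.0261 grip 30.0
```

Request:
jog_arm:
  rows: [0,0,0,0,0,-0.012,1,0,0,0,0,0,-0.01,1]

```text
time: 34.35
tool_pos: [0.5805, -0.0974, 0.1241]
eef_rot: [-0.0, -0.272, 0.962, 0.0]
contact_force: [-1.2, 0.9, -1.5]
opening: 0.0255
grasp_force: 30.0
```

```bash
python3 st.py
```

```text
34.35 [ 0.5805 -0.0974  0.1241] toolx 211.56 tilt [-0.  0.] F [-1.18  0.91 -1.46] T [0.62  0.18  0.108] j6 -1.185 open 0.0255 grip 30.0
```

Request:
jog_arm:
  rows: [0,0,0,0,0,-0.012,1,0,0,0,0,0,-0.008,1]

```text
time: 34.55
tool_pos: [0.5806, -0.0974, 0.124]
eef_rot: [-0.0, -0.262, 0.965, 0.0]
contact_force: [-0.9, 1.8, -0.2]
opening: 0.026
grasp_force: 30.0
```

```bash
python3 st.py
```

```text
34.55 [ 0.5806 -0.0974  0.124 ] toolx 210.44 tilt [-0.  0.] F [-0.93  1.84 -0.15] T [0.625 0.17  0.281] j6 -1.205 open 0.026 grip 30.0
```

Request:
jog_arm:
  rows: [0,0,0,0,0,-0.01,1]

```text
time: 34.65
tool_pos: [0.5806, -0.0974, 0.124]
eef_rot: [-0.0, -0.258, 0.966, 0.0]
contact_force: [-1.3, 1.5, -1.0]
opening: 0.0257
grasp_force: 30.0
```

```bash
python3 st.py
```

```text
34.65 [ 0.5806 -0.0974  0.124 ] toolx 209.87 tilt [-0.  0.] F [-1.34  1.48 -1.05] T [0.711 0.249 0.329] j6 -1.215 open 0.0257 grip 30.0
```

B is at its stop, 0.3 N m. Implied starting turns are A 0.22, D 0.24, C 0.53 and B 0.57 rad, all inside the stated ranges. Returning the key to the holder at (0.4776, 0.1926).

Request:
jog_arm:
  rows: [0,0,0,0,0,0.065,1,0,0,0,0,0,0.065,1,0,0,0.03,0,0,0,1,-0.0149,0.0413,0.005,0,0,0.01,1,-0.0149,0.0413,0,0,0,0,1]

```text
time: 35.15
tool_pos: [0.5514, -0.0148, 0.16]
eef_rot: [0.001, -0.323, 0.946, -0.0]
contact_force: [1.3, 1.5, -2.6]
opening: 0.0254
grasp_force: 30.0
```

Request:
jog_arm:
  rows: [-0.0149,0.0413,0,0,0,0,1,-0.0149,0.0413,0,0,0,0,1,-0.0149,0.0413,0,0,0,0,1,-0.0149,0.0413,0,0,0,0,1,-0.0146,0.0415,0,0,0,0,1]

```text
time: 35.65
tool_pos: [0.4758, 0.1933, 0.1592]
eef_rot: [0.0, -0.325, 0.946, 0.0]
contact_force: [0.8, 0.9, -1.5]
opening: 0.0261
grasp_force: 30.0
```

Request:
jog_arm:
  rows: [0,0,-0.02,0,0,0,1,0,0,-0.015,0,0,0,1,0,0,0,0,0,0,1]

```text
time: 35.95
tool_pos: [0.4752, 0.1913, 0.1222]
eef_rot: [-0.002, -0.325, 0.946, -0.001]
contact_force: [-0.5, -0.9, -1.4]
opening: 0.0261
grasp_force: 30.0
```

```bash
python3 st.py
```

```text
35.95 [0.4752 0.1913 0.1222] toolx 217.92 tilt [-0.0017 -0.0006] F [-0.54 -0.91 -1.44] T [ 0.034 -0.074 -0.028] j6 -1.675 open 0.0261 grip 30.0
```

Request:
jog_arm:
  rows: [0,0,-0.02,0,0,0,1,0,0,-0.02,0,0,0,1,0,0,-0.012,0,0,0,1,0,0,-0.004,0,0,0,1,0,0,-0.002,0,0,0,1]

```text
time: 36.45
tool_pos: [0.4769, 0.1918, 0.0663]
eef_rot: [0.0, -0.325, 0.946, -0.0]
contact_force: [0.1, -0.0, -1.9]
opening: 0.026
grasp_force: 30.0
```

Request:
jog_arm:
  rows: [0,0,-0.001,0,0,0,1,0,0,0,0,0,0,1]

```text
time: 36.65
tool_pos: [0.477, 0.1921, 0.0657]
eef_rot: [0.0, -0.325, 0.946, 0.0]
contact_force: [0.5, 0.3, -2.2]
opening: 0.0259
grasp_force: 30.0
```

```bash
python3 st.py
```

```text
36.65 [0.477  0.1921 0.0657] toolx 217.92 tilt [0.0005 0.0002] F [ 0.46  0.27 -2.2 ] T [ 0.093 -0.108  0.041] j6 -1.674 open 0.0259 grip 30.0
```

Request:
jog_arm:
  rows: [0,0,-0.001,0,0,0,1,0,0,0,0,0,0,1]

```text
time: 36.85
tool_pos: [0.4767, 0.192, 0.0644]
eef_rot: [0.0, -0.325, 0.946, 0.0]
contact_force: [0.0, -0.3, -2.4]
opening: 0.026
grasp_force: 30.0
```

Request:
jog_arm:
  rows: [0,0,-0.0007,0,0,0,1,0,0,0,0,0,0,1]

```text
time: 37.05
tool_pos: [0.4767, 0.192, 0.0638]
eef_rot: [0.0, -0.325, 0.946, 0.0]
contact_force: [-1.0, -0.3, 3.9]
opening: 0.026
grasp_force: 30.0
```

Request:
jog_arm:
  rows: [0,0,-0.0005,0,0,0,1,0,0,0,0,0,0,1]

```text
time: 37.25
tool_pos: [0.4769, 0.1921, 0.0638]
eef_rot: [0.0, -0.325, 0.946, 0.0]
contact_force: [-2.8, -0.4, 8.5]
opening: 0.0259
grasp_force: 30.0
```

Touching the floor of the holder. Opening, then retreating upward and back so the wrist camera can see both the key and the lamp.

Request:
jog_arm:
  rows: [0,0,0,0,0,0,0.7,0,0,0,0,0,0,0.5,0,0,0,0,0,0,0.3,0,0,0,0,0,0,0.1,0,0,0,0,0,0,0]

```text
time: 37.75
tool_pos: [0.4766, 0.1919, 0.0628]
eef_rot: [-0.0, -0.325, 0.946, -0.0]
contact_force: [0.7, -0.4, -0.1]
opening: 0.0523
grasp_force: 0.0
```

Request:
jog_arm:
  rows: [0,0,0,0,0,0,0,0,0,0,0,0,0,0,0,0,0,0,0,0,0]

```text
time: 38.05
tool_pos: [0.4766, 0.1919, 0.0628]
eef_rot: [-0.0, -0.325, 0.946, -0.0]
contact_force: [-0.5, 0.0, 0.5]
opening: 0.0763
grasp_force: 0.0
```

Request:
jog_arm:
  rows: [0,0,0.02,0,0,0,0,0,0,0.04,0,0,0,0,0,0,0.05,0,0,0,0,0.02,0.02,0.04,0,0,0,0,0.035,0.025,0,0,0,0,0]

```text
time: 38.55
tool_pos: [0.534, 0.2385, 0.221]
eef_rot: [0.006, -0.325, 0.946, 0.002]
contact_force: [0.7, 1.4, 1.4]
opening: 0.0873
grasp_force: 0.0
```

Request:
jog_arm:
  rows: [0,0,0,0,0,0,0,0,0,0,0,0,0,0,0,0,0,0,0,0,0]

```text
time: 38.85
tool_pos: [0.5309, 0.2363, 0.2122]
eef_rot: [-0.001, -0.325, 0.946, -0.0]
contact_force: [1.3, -0.2, -0.1]
opening: 0.0875
grasp_force: 0.0
```

```bash
python3 st.py; python3 snap.py e1; python3 key.py e1 .111; python3 - <<'E'
from h import *
F=env.grab_frame("scene")["image"];W=env.grab_frame("wrist")["image"]
cv2.imwrite("pics/end.png",np.hstack([cv2.resize(W[0:300,150:450],(390,390)),cv2.resize(F[190:320,270:430],(410,333))[:, :].copy() if 0 else cv2.resize(F[190:320,280:410],(390,390),interpolation=3)])[:,:,::-1])
E
```

```text
38.85 [0.5309 0.2363 0.2122] toolx 217.91 tilt [-0.0007 -0.0002] F [ 1.31 -0.18 -0.12] T [ 0.051 -0.11   0.04 ] j6 -1.664 open 0.0875 grip 0.0
[ 0.755  0.216 -0.221 -0.    -1.135 -1.664] [0.5309 0.2363 0.2124]
[478.2 193.4] [24.8 25.3] deg 37.9
[477.3 192.5] [58.8 59.4] deg 37.9
```

View pics/end.png

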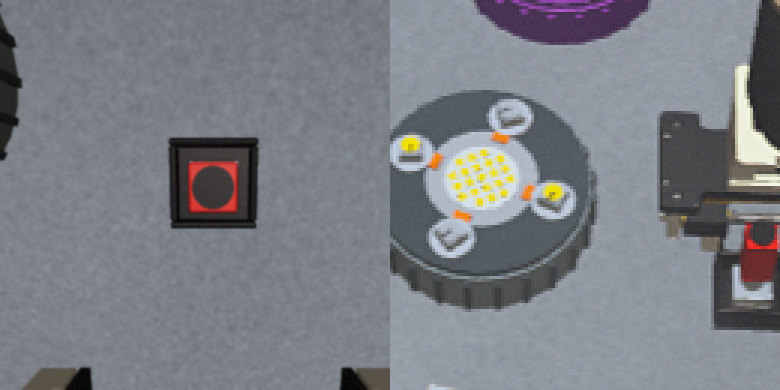

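The key stands upright in its holder (left tile, (213,187)), within 1 mm of its centre, and nothing touches it. Handing in.

```bash
python3 -c "
from plant import env
print(env.sign_off())"
```

```text
the job is handed in; nothing more can be done
None
```

I brought the two loose bolts to half tight, tightened all four in cross order to their felt stops (peak twist readings 0.23–0.33 N m), stood the key back upright in its holder within 1 mm of centre and let go, and handed in at about 39 s; no verdict was shown.

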